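# Chock the bottle on the drain board and open its gate

## Task

The big amber bottle lying across the sloping drain board is kept from rolling down only by the swing gate. Put the wedge chock on the board and push it up, thin edge first, until it sits snug under the low side of the bottle at the middle of the bottle's body; then, with the chock let go, swing the gate fully open downhill so that the chock alone holds the bottle where it is. Do not touch the bottle with the robot, do not shove it about, and leave the plain block, beaker, flask and tip box where they are.

Things in the scene. Friction and masses are not known exactly. Their poses are not given: they have to be found in the camera images.
- ramp: Fixed light grey drain board, 280 (its x) x 340 (its y) mm, with thin dark lines running down the slope. Its frame is level; the origin lies on the bench under the middle of the board. The flat top surface falls 6 degrees towards the board's own -y edge: 30 mm above the bench at the origin, 12 mm at the -y edge, 48 mm at the +y edge. No rim.
- bottle_center (a point): Amber glass one-litre bottle, about 0.6 kg, lying on the board with its axis along the board's x; the point is the middle of its cylindrical body, on the axis. Body 100 mm in diameter and 140 mm long (x -70 to +70 mm of this point); then shoulder and a white cap of 40 mm diameter, which ends at x = -124 mm. Its own x axis is the bottle's axis; it rolls freely down the slope when nothing stops it.
- chock_center (a point): Loose white plastic wedge chock, 56 (x) x 140 (y) x 35 (z) mm, about 0.18 kg; the point is its centre, half-way up. Seen from the side: thin edge (1 mm thick) at y = +70 mm, top rising evenly to full height at y = -5 mm (a 24 degree slope), then a flat-topped heel block 65 mm long back to y = -70 mm. Gripped across its 56 mm width at the heel. Its friction on the board keeps it where it is put.
- chock_nose (a point): Middle of the chock's thin edge, at its underside (70 mm along the chock's +y from its centre). When the chock is snug against the bottle this point is 13 mm downhill of the line where the bottle touches the board.
- gate (a joint): Angle of the swing gate, rad: 0 = closed, bar across the board along its x, touching the low side of the bottle; it grows as the knob end swings downhill (anticlockwise from above) to the stop at 1.1 = fully open. It stays where it is left; moving it takes about 1.2 N at the knob.
- gate_knob (a point): Middle of the gate's upright black knob, 24 mm in diameter and 58 mm tall, square to the board, on the free end of the gate's 12 mm steel bar, near the bottle's cap. The bar's middle lies 32 mm below this point, 55 mm off the board; the chock passes beneath the bar.
- gate_hinge (a point): Point on the gate's hinge axis level with gate_knob (measured square to the board) and 255 mm from it; the axis is square to the board's surface.
- block: Bystander: plain white rectangular block, 56 x 140 x 35 mm, same material as the chock but with no slope; origin at the centre of its underside, long side along its y.
- beaker: Bystander: open glass beaker, 84 mm in diameter, 110 mm high; origin at the centre of its underside.
- flask: Bystander: clear glass bottle with blue cap, 70 mm in diameter, 150 mm high; origin at the centre of its underside.
- tips: Bystander: clear divided tip box, 85 x 125 x 60 mm; origin at the centre of its underside.
There are look-alikes about, which are no part of the job. What is shaped like the part that bears chock_center but blue is not meant. Of the things that look like the part that bears bottle_center, the larger one is meant.

How it is judged:
On the way, in this order (a step that is already met when the one before it is completed fails the run):
1. the chock's thin edge is up against the low side of the bottle (within 8 mm of snug) while the gate is still closed (y of chock_nose in the frame of ramp above 0.0685 m and distance between chock_nose and bottle_center below 0.062 m and value of joint gate below 0.15 rad), for 0.2 s.
2. with the gripper off the chock, the gate is swung open (value of joint gate above 0.95 rad and contact force between the fingers and chock below 0.1 N), for 0.1 s.
At the end, for the whole second after the job is handed in: The gate is open beyond 0.95 rad; the bottle rests against the chock (contact above 0.2 N), at rest, its middle within 15 mm of where it began and its axis within 0.12 rad of the board's x; the chock's thin edge lies under its low side, within 62 mm of the bottle's middle (value of joint gate above 0.95 rad and distance of bottle_center from where it was at the start of the episode below 0.015 m and angle between the x axis of bottle_center and the x axis of ramp, either way round below 0.12 rad and distance between chock_nose and bottle_center below 0.062 m and contact force between chock and bottle above 0.2 N and linear speed of each of bottle, chock below 0.01 m/s); the robot touches nothing.
It fails at once if the robot presses on the bottle (contact force between any of the fingers, the arm and bottle above 1 N).
It fails at once if the bottle rolls away or is shoved more than 30 mm (distance of bottle_center from where it was at the start of the episode above 0.03 m).
It fails at once if the chock is rammed against the bottle with more than 25 N (contact force between chock and bottle above 25 N).
It fails at once if a bystander is moved more than 30 mm (distance of any of block, beaker, flask, tips from where it was at the start of the episode above 0.03 m).
It also fails if it takes over 58 s, if anything falls off the work surface, if the arm or the gripper's body presses on something with over 40 N, if the wrist force passes 120 N, or if a joint passes its speed limit or range.

## Robot

A 7-joint arm with a two-finger parallel gripper is mounted at the origin on the work surface. World frame = base frame: x ahead of the robot, y to its left, z up, the work surface at z = 0. Lengths are in m, angles in rad, forces in N, time in s.
With the tool pointing down it reaches from about 0.4 to 0.85 m from the base axis. Payload 10.4 kg.
Tool frame: the origin (TCP) lies at the very end of the fingers, on their centre line; the grasp point (between the pads) lies 19 mm behind it; z points along the fingers, x is the direction in which the jaws open and shut, and the axes are right-handed (so a half turn about z gives the same grasp; the last joint's range is limited). The gripper opens to 87 mm and grips with 3 to 60 N. Pads are 19 mm wide; open, the fingers measure 117 mm over their backs; the gripper's body (75 mm by 190 mm) begins 51 mm behind the grasp point.
Start: joints at [-1.264, 0.332, -0.065, 1.46, 0.022, 1.35, -0.088], TCP at [0.202, 0.591, 0.223] pointing down, gripper open.
Joint ranges: [-2.6, 2.6], [-0.5, 2.12], [-1.47, 1.34], [0.16, 2.42], [-1.27, 4.41], [0.06, 2.06], [-2.6, 2.6]. Speed limits (rad/s): [2.22, 2.22, 2.79, 2.79, 3.14, 3.14, 3.14].

## Interface

Orientations are given as a rotation vector (axis times angle).
In Python, from station import r, optics, order gives the robot as it stands.
- The arm moves only by the tool move_arm, never from a script. Its argument "targets" is a list of rows, each an object with "grip": the finger opening in cm, from 0 to 8.7; "translation": the shift along the tool's x, y, z in cm, a list of three; "rot": the turn, a rotation vector about the tool's x, y, z in degrees, a list of three. A call has 1 to 10 rows; each row shifts and turns the pose as measured when the row begins, along the tool's axes as they then stand; what a row does not reach is not made up. A row lasts 1/12 s, in which the tool goes at most 41.7 mm and 7.16 degrees, less where a joint would pass 70% of its speed; a pose out of reach is approached as far as the arm can. A call is refused whole if a number of a shift passes 4.17 or a number of a turn 7.16, either way. A call with a gripper value outside its range is refused whole. The fingers move at their own pace and stop on an object; "force" is the grip in N (left out, the last holds). Time passes only in rows, so rows that do not move let the fingers close. It gives the time, the measured TCP pose, the force and the opening at its end, in the units of the state.
- r.state(): the state, without advancing time (a new reading comes with each control period).
- optics.read_camera(name): name is "scene" or "top"; returns a dict with "pixels" (400x640x3 uint8, red, green, blue), "z_map" (400x640 float32, m along the optical axis (not along the pixel's ray), 0 where there is no reading), "vertical_fov" (degrees; the focal length in pixels is half the picture's height over the tangent of half this angle, whatever the lens; pixels are square), "cx", "cy" (the principal point, pixels), "k1" (the pictures are not rectified: a ray, as slopes to the right and down, at radius r is drawn at 1 + k1 r^2 times it, then the intrinsics apply), "rvec" (rotation vector, rad) and "tvec" (3), from world to camera coordinates, as OpenCV has them. Camera axes: x right, y down, z forward; pixel columns grow to the right and rows downward; lengths in m; the calibration is good to about 2 mm. A picture is of the moment at which its call begins.
- order.finish_job(): hands the job in, once; it reports no verdict.
The state is a dict: "time": time; "joint_positions": joint angles; "dq": joint speeds; "tau": joint torques, N m; "ee_pos": TCP position; "ee_rot": TCP orientation; "contact_force": force on the tool from outside, world axes, zero at the start; "wrist_torque": the same for the moment, N m; "grip_width": finger opening in m.
Only numpy, scipy, OpenCV 4.12 (cv2) and the standard library are available. Lean on these libraries where they do the work, as an engineer would, in place of code of your own. Each camera call takes 0.05 s, during which the arm holds its last target.

## Working session

There is one attempt and no reset: what is moved stays moved. The work goes in short steps, Python scripts to look and compute and a tool call to move; the robot and the scene stay as the last step left them, time stands still between calls to the robot, and variables do not carry over. Pictures are saved under pics/ and viewed, and the job is handed in when it is done.

Besides the shell and the picture viewer there is one more tool, called after "Request:" by a JSON object that holds its "op" and its "data", one argument or row to a line. move_arm: Moves the arm, as the interface text tells. Its arguments: {"type":"object","properties":{"targets":{"type":"array"},"force":{"type":"number"}},"required":["targets"]}

```bash
mkdir -p pics; ls; cat > h.py <<'E'
import numpy as np, cv2
from station import r, optics, order
def cam(n):
    d=optics.read_camera(n); d['n']=n
    h,w=d['pixels'].shape[:2]
    d['f']=h/2/np.tan(np.radians(d['vertical_fov'])/2)
    d['R']=cv2.Rodrigues(np.array(d['rvec'],float))[0]; d['t']=np.array(d['tvec'],float).ravel()
    d['C']=-d['R'].T@d['t']
    return d
def rays(d,uv):
    uv=np.atleast_2d(np.array(uv,float))
    K=np.array([[d['f'],0,d['cx']],[0,d['f'],d['cy']],[0,0,1]])
    p=cv2.undistortPoints(uv.reshape(-1,1,2),K,np.array([d['k1'],0,0,0,0.]),).reshape(-1,2)
    return np.c_[p,np.ones(len(p))]
def plane(d,uv,n,p0):
    """intersect rays with plane n.(x-p0)=0"""
    D=rays(d,uv)@d['R']; n=np.array(n,float)
    s=(np.array(p0)-d['C'])@n/(D@n)
    return d['C']+s[:,None]*D
def depth(d,uv):
    uv=np.atleast_2d(uv); q=rays(d,uv)
    z=np.array([d['z_map'][int(round(v)),int(round(u))] for u,v in uv])
    return (q*z[:,None]-d['t'])@d['R']
def cloud(d):
    h,w=d['z_map'].shape
    u,v=np.meshgrid(np.arange(w),np.arange(h))
    q=rays(d,np.c_[u.ravel(),v.ravel()]); 
    P=(q*d['z_map'].reshape(-1,1)-d['t'])@d['R']
    P[d['z_map'].ravel()==0]=np.nan
    return P.reshape(h,w,3)
def proj(d,P):
    K=np.array([[d['f'],0,d['cx']],[0,d['f'],d['cy']],[0,0,1]])
    return cv2.projectPoints(np.atleast_2d(np.array(P,float)),d['R'],d['t'],K,np.array([d['k1'],0,0,0,0.]))[0].reshape(-1,2)
def save(d,name,crop=None,s=1):
    im=d['pixels'][:,:,::-1]
    if crop: im=im[crop[1]:crop[3],crop[0]:crop[2]]
    cv2.imwrite('pics/'+name,cv2.resize(im,None,fx=s,fy=s,interpolation=cv2.INTER_CUBIC))
E
python3 - <<'E'
from h import *
print(r.state())
for n in('scene','top'):
    d=cam(n); save(d,n+'0.png',s=1.25); print(n,d['f'],d['cx'],d['cy'],d['k1'],d['C'],d['R'][2])
    np.save('d_'+n,d,allow_pickle=True)
E
```

```text
pics
{'time': 0.0, 'joint_positions': array([-1.26360646,  0.33283979, -0.06468146,  1.46095301,  0.02159208,
        1.34987925, -0.08850051]), 'dq': array([-9.71331676e-04,  9.67671502e-05, -1.38174535e-03, -8.46223461e-04,
       -8.91545804e-04,  3.75037360e-05, -8.40481159e-05]), 'tau': array([ 1.03846105e-04, -6.23257542e+01,  2.45986402e-02, -3.89905357e+01,
       -6.14752946e-02,  3.93628352e-02,  1.53298884e-04]), 'ee_pos': array([0.2022913 , 0.59094994, 0.22176834]), 'ee_rot': array([ 2.55525802e+00,  1.82616648e+00, -1.70929985e-03]), 'contact_force': array([ 0.23024855, -1.24297007, -0.60358996]), 'wrist_torque': array([-0.01243845,  0.0301029 , -0.03285298]), 'grip_width': 0.0867662251384483}
scene 493.82203979960053 326.52397739253325 197.4018895170852 -0.14532755945760825 [1.58273332 0.02101987 1.17984017] [-0.70293739 -0.03439413 -0.71041964]
top 390.10762405185056 322.08400888338997 200.36865471727813 0.01094598261014132 [ 0.30566227 -0.02756093  1.25210267] [ 0.19443318  0.01259761 -0.98083487]
```

View pics/scene0.png

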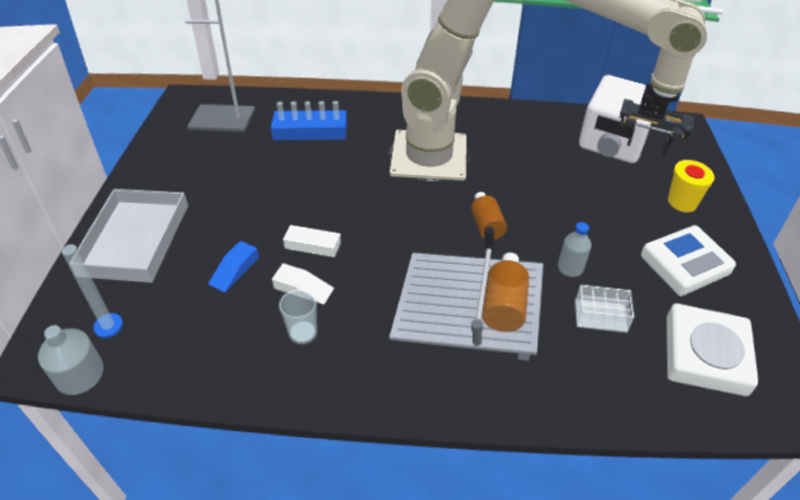

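View pics/top0.png

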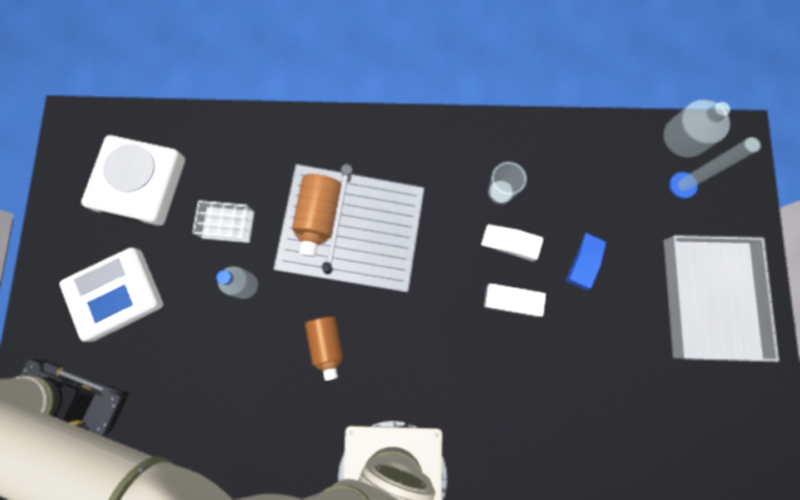

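The scene view shows the board at (470,300), the bottle on its right half, and the black knob at (489,238). Two white pieces sit at (312,240) and (303,283), and the second one has a sloped end. In the top view, downhill is to the right. I'll zoom in next.

```bash
python3 - <<'E'
from h import *
s=np.load('d_scene.npy',allow_pickle=True).item(); t=np.load('d_top.npy',allow_pickle=True).item()
save(t,'topz.png',(370,120,500,270),4); save(s,'scz.png',(160,170,290,290),5)
save(t,'topb.png',(200,110,360,250),5)
P=cloud(t)
hsv=cv2.cvtColor(t['pixels'],cv2.COLOR_RGB2HSV)
m=((hsv[:,:,1]<60)&(hsv[:,:,2]>150)).astype(np.uint8)
m[:, :370]=0; m[:,460:]=0; m[:170]=0 
n,l,st,c=cv2.connectedComponentsWithStats(m)
for i in range(1,n):
    if st[i,4]>150:
        q=P[l==i]; print(i,st[i],c[i],np.nanmean(q,0),np.nanpercentile(q[:,2],[5,50,95]))
        cs,_=cv2.findContours((l==i).astype(np.uint8),cv2.RETR_EXTERNAL,cv2.CHAIN_APPROX_NONE)
        print(cv2.minAreaRect(cs[0]))
E
```

```text
1 [385 179  50  29 905] [409.87734807 192.79889503] [ 0.58143067 -0.29308972  0.02315595] [0.00024436 0.02799452 0.03791247]
((409.539794921875, 192.36465454101562), (46.8396110534668, 20.25954246520996), 16.389541625976562)
2 [388 227  49  26 931] [411.9377014  239.53598281] [ 0.43025232 -0.29545525  0.03181134] [0.00341041 0.03459359 0.03878587]
((411.9899597167969, 239.55706787109375), (47.90681838989258, 19.637741088867188), 10.007979393005371)
```

View pics/topz.png

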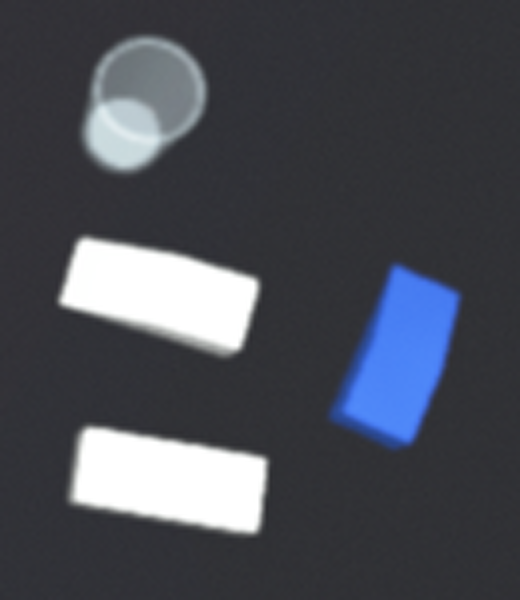

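View pics/scz.png

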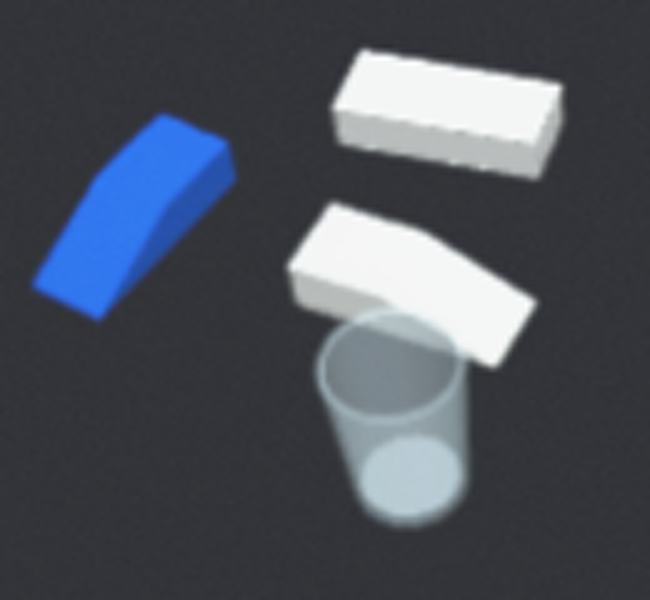

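View pics/topb.png

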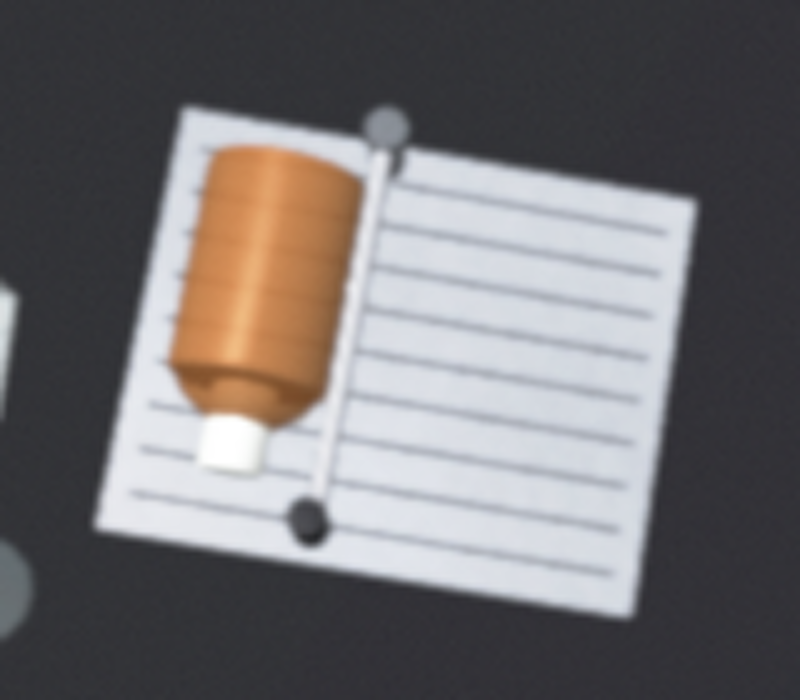

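The zooms confirm it. The white chock is the upper white piece in the top zoom: its thin edge is on the left (70,270), so it points to world +y, and the heel is on the right. The other white piece is the plain block. The bottle is at (265,270) and the knob at (308,520) in the board zoom. Now the measurements.

```bash
cat > m.py <<'E'
from h import *
s=np.load('d_scene.npy',allow_pickle=True).item(); t=np.load('d_top.npy',allow_pickle=True).item()
def z2p(c,crop,k): return (np.array(c,float)+.5)/k-.5+np.array(crop[:2])
def px(d,uv,z): return np.array([plane(d,u,[0,0,1],[0,0,zz])[0] for u,zz in zip(uv,z)])
# board corners: order uphill far(+x), uphill near, downhill near, downhill far ; from top zoom
bt=z2p([(183,107),(96,528),(632,617),(697,198)],(200,110),5)
B=px(t,bt,[.048,.048,.012,.012]); print('board top',B.round(4))
print('sides',np.linalg.norm(B-np.roll(B,-1,0),axis=1))
bs=np.array([(544,262),(413,253),(390,340),(537,352)])/1.25   # rough from scene: uphillnear, downhill near, downhill far, uphill far
print('board scene',px(s,bs,[.048,.012,.012,.048]).round(4))
c=B.mean(0); up=(B[0]+B[1]-B[2]-B[3]); up/=np.linalg.norm(up[:2]); print('origin',c,'yaw',np.degrees(np.arctan2(-up[0],up[1])))
xx=B[0]+B[3]-B[1]-B[2]; print('yaw from x',np.degrees(np.arctan2(xx[1],xx[0])))
# chock
ct=z2p([(82,238),(60,304),(240,350),(259,282)],(370,120),4) # nose far,nose near, heel near,heel far top
Ct=px(t,ct,[.001,.001,.035,.035]); print('chock top',Ct.round(4))
cs=z2p([(537,303),(496,368),(289,267),(333,203)],(160,170),5) # nose near,nose far, heel far top, heel near top
cs_=px(s,cs,[.001,.001,.035,.035]); print('chock sc',cs_.round(4))
for A in (Ct,cs_):
    n=A[:2].mean(0); h=A[2:].mean(0); dd=n-h; print('nose',n,'heel',h,'len',np.linalg.norm(dd[:2]),'yaw',np.degrees(np.arctan2(-dd[0],dd[1])),'c',(n+h)/2)
kt=z2p((308,512),(200,110),5); print('knob px',kt, depth(t,[kt]))
print('bottle depth',depth(t,[z2p((265,270),(200,110),5)]))
E
python3 m.py; python3 - <<'E'
from h import *
s=np.load('d_scene.npy',allow_pickle=True).item()
save(s,'/scb.png',(300,170,450,300),5)
E
```

```text
board top [[ 0.768   0.2745  0.048 ]
 [ 0.4888  0.3095  0.048 ]
 [ 0.4458 -0.027   0.012 ]
 [ 0.7264 -0.0632  0.012 ]]
sides [0.28135544 0.34113982 0.28288352 0.34209551]
board scene [[ 0.4881  0.3153  0.048 ]
 [ 0.4493 -0.0212  0.012 ]
 [ 0.7348 -0.0572  0.012 ]
 [ 0.7693  0.2759  0.048 ]]
origin [0.60724135 0.12345435 0.03      ] yaw -7.15512155897897
yaw from x -7.253308273850618
chock top [[ 0.6309 -0.234   0.001 ]
 [ 0.5747 -0.2157  0.001 ]
 [ 0.5339 -0.3523  0.035 ]
 [ 0.5894 -0.3689  0.035 ]]
chock sc [[ 0.5773 -0.2133  0.001 ]
 [ 0.632  -0.2306  0.001 ]
 [ 0.5904 -0.3652  0.035 ]
 [ 0.5342 -0.3491  0.035 ]]
nose [ 0.60279823 -0.22484639  0.001     ] heel [ 0.5616231  -0.36059215  0.035     ] len 0.14185309838040164 yaw -16.873880388816943 c [ 0.58221067 -0.29271927  0.018     ]
nose [ 0.60465339 -0.22198425  0.001     ] heel [ 0.56231634 -0.35712056  0.035     ] len 0.14161302024768233 yaw -17.395329279848855 c [ 0.58348486 -0.2895524   0.018     ]
knob px [261.2 212. ] [[0.4861354  0.16057458 0.1472937 ]]
bottle depth [[0.63315257 0.19649992 0.13584537]]
```

View pics/scb.png

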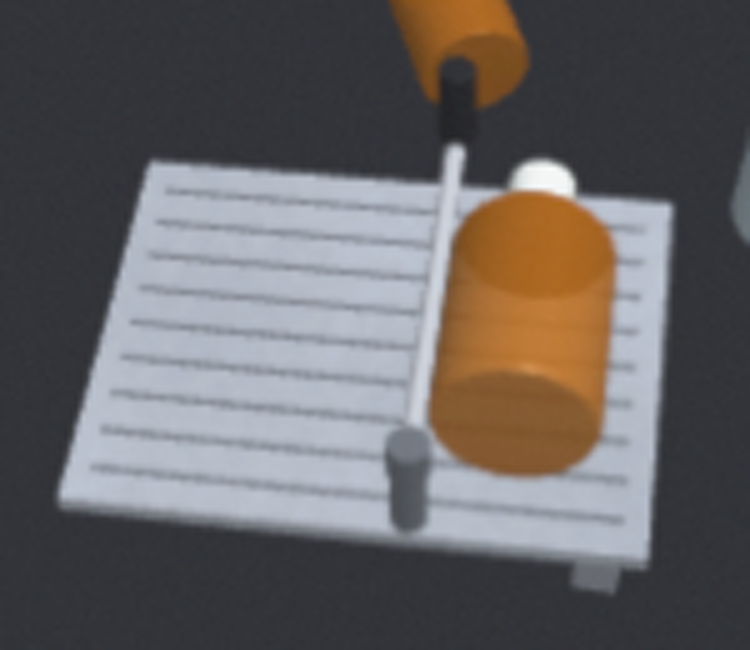

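```bash
cat >> h.py <<'E'
O=np.array([.608,.125,0.03]); YAW=np.radians(-7.2); TH=np.radians(6)
ex=np.array([np.cos(YAW),np.sin(YAW),0]); eyh=np.array([-np.sin(YAW),np.cos(YAW),0])
ey=eyh*np.cos(TH)+np.array([0,0,np.sin(TH)]); en=np.cross(ex,ey)
RB=np.c_[ex,ey,en]   # board-surface frame: x, along slope up, normal
def tob(P): return (np.asarray(P)-O)@RB
def tow(Q): return np.asarray(Q)@RB.T+O
E
cat > m2.py <<'E'
from h import *
import sys
s=np.load('d_scene.npy',allow_pickle=True).item(); t=np.load('d_top.npy',allow_pickle=True).item()
for d,box in((t,(200,110,360,250)),(s,(300,170,450,300))):
    P=tob(cloud(d)); hsv=cv2.cvtColor(d['pixels'],cv2.COLOR_RGB2HSV)
    bx=np.zeros(hsv.shape[:2],bool); bx[box[1]:box[3],box[0]:box[2]]=1
    am=bx&(hsv[:,:,0]<20)&(hsv[:,:,1]>130)&(P[:,:,2]>.01)&(abs(P[:,:,0])<.2)&(abs(P[:,:,1])<.17)
    q=P[am]; print(d['n'],'amber',am.sum(),'x',np.percentile(q[:,0],[1,5,50,95,99]),'y',np.percentile(q[:,1],[1,50,99]),'n',np.percentile(q[:,2],[1,50,99]))
    b=q[(q[:,2]>.055)&(q[:,2]<.11)]
    A=np.c_[2*b[:,1:],np.ones(len(b))]; sol=np.linalg.lstsq(A,(b[:,1:]**2).sum(1),rcond=None)[0]
    print('  circle y,n',sol[:2],'r',np.sqrt(sol[2]+sol[:2]@sol[:2]))
    wh=bx&(hsv[:,:,1]<40)&(hsv[:,:,2]>225)&(P[:,:,2]>.03)
    print('  cap',P[wh].min(0),P[wh].max(0))
    bk=bx&(hsv[:,:,2]<75)&(P[:,:,2]>.05)&(abs(P[:,:,0])<.2)&(abs(P[:,:,1])<.17)
    q=P[bk]; print('  knob',bk.sum(),np.median(q,0),q.min(0),q.max(0))
    br=(P[:,:,2]<.003)&(P[:,:,2]>-.003)&(abs(P[:,:,0])<.1)&(P[:,:,1]<-.03)&(P[:,:,1]>-.15)
    print('  surface n',np.mean(P[br][:,2]) if br.any() else None, np.mean(P[(abs(P[:,:,0])<.1)&(P[:,:,1]<-.03)&(P[:,:,1]>-.15)][:,2]))
E
python3 m2.py
```

```text
top amber 1395 x [-0.06414756 -0.05744028  0.01171347  0.08011745  0.08639442] y [0.04350338 0.08179538 0.12920354] n [0.06892608 0.09233674 0.10279196]
  circle y,n [0.08628473 0.06274887] r 0.03825277758733313
  cap [-0.10465918  0.03029372  0.05284977] [0.11084361 0.1065691  0.07345407]
  knob 16 [-0.13514551  0.02683655  0.11415685] [-0.13942756  0.02259768  0.08846103] [-0.12451732  0.03347251  0.12172628]
  surface n -4.592116571115468e-05 1.072807605026301e-05
scene amber 1649 x [-0.03836418 -0.02932269  0.0600701   0.09653247  0.09824238] y [0.04556481 0.09108342 0.13547313] n [0.01654373 0.08703289 0.10197921]
  circle y,n [0.09006666 0.06508338] r 0.03576919852499931
  cap [-0.09989931  0.07835742  0.06081708] [-0.07250172  0.10596286  0.07305017]
  knob 116 [-0.1186839   0.03552708  0.09571428] [-0.13514772  0.02487606  0.05879842] [-0.10833112  0.04689835  0.1245278 ]
  surface n -0.0003632652499869116 -0.18588441753768015
```

```bash
cat >> h.py <<'E'
from scipy.spatial.transform import Rotation as Ro
def goto(p,Rt,st=None):
    """print tool-frame translation (cm) and rotvec (deg) to reach pose"""
    st=st or r.state(); R0=Ro.from_rotvec(st['ee_rot']); 
    dt=R0.inv().apply(np.asarray(p)-st['ee_pos'])*100
    dr=(R0.inv()*Rt).as_rotvec(degrees=True)
    print('t',round(st['time'],2),'pos',st['ee_pos'].round(4),'F',st['contact_force'].round(1),'w',round(st['grip_width'],4)); print('  d_cm',dt.round(2),'rot',dr.round(2))
def down(yaw):  # tool x at yaw in world, z down
    x=np.array([np.cos(yaw),np.sin(yaw),0]); z=np.array([0,0,-1.]); return Ro.from_matrix(np.c_[x,np.cross(z,x),z])
def onboard(a):  # tool z = -normal, tool x at angle a in board frame
    x=RB@np.array([np.cos(a),np.sin(a),0]); z=-en; return Ro.from_matrix(np.c_[x,np.cross(z,x),z])
E
python3 - <<'E'
from h import *
t=np.load('d_top.npy',allow_pickle=True).item()
u=(np.array([123,130])+.5)/4-.5+[370,120]; print('beaker',plane(t,u,[0,0,1],[0,0,0]))
u=(np.array([148,90])+.5)/4-.5+[370,120]; print('beaker rim',plane(t,u,[0,0,1],[0,0,.11]))
goto([.569,-.337,.2],down(np.radians(-17.1)))
goto([.569,-.337,.2],down(np.radians(162.9)))
E
```

```text
beaker [[ 0.72516015 -0.26901012  0.        ]]
beaker rim [[ 0.72084247 -0.26728597  0.11      ]]
t 0.1 pos [0.2023 0.591  0.2218] F [-0.2  0.1 -0.3] w 0.0869
  d_cm [-75.93  64.75   2.28] rot [6.000e-02 5.000e-02 8.821e+01]
t 0.1 pos [0.2023 0.591  0.2218] F [-0.2  0.1 -0.3] w 0.0869
  d_cm [-75.93  64.75   2.28] rot [-6.000e-02  6.000e-02 -9.179e+01]
```

Request:
{"op": "move_arm", "data": {
  "targets": [
    {"grip": 8.7, "translation": [-3.1, 2.6, -0.4], "rot": [0, 0, 0]},
    {"grip": 8.7, "translation": [-3.1, 2.6, -0.4], "rot": [0, 0, 0]},
    {"grip": 8.7, "translation": [-3.1, 2.6, -0.4], "rot": [0, 0, 0]},
    {"grip": 8.7, "translation": [-3.1, 2.6, -0.4], "rot": [0, 0, 0]},
    {"grip": 8.7, "translation": [-3.1, 2.6, 0], "rot": [0, 0, 0]},
    {"grip": 8.7, "translation": [-3.1, 2.6, 0], "rot": [0, 0, 0]},
    {"grip": 8.7, "translation": [-3.1, 2.6, 0], "rot": [0, 0, 0]},
    {"grip": 8.7, "translation": [-3.1, 2.6, 0], "rot": [0, 0, 0]},
    {"grip": 8.7, "translation": [-3.1, 2.6, 0], "rot": [0, 0, 0]},
    {"grip": 8.7, "translation": [-3.1, 2.6, 0], "rot": [0, 0, 0]}
  ]
}}

```text
time: 0.93
ee_pos: [0.3456, 0.2066, 0.2322]
ee_rot: [2.543, 1.844, -0.017]
contact_force: [2.0, -0.4, 0.8]
grip_width: 0.0869
```

```bash
python3 - <<'E'
from h import *
goto([.569,-.337,.2],down(np.radians(-17.1)));print(r.state()['joint_positions'])
E
```

```text
t 0.93 pos [0.3456 0.2066 0.2322] F [ 2.  -0.4  0.8] w 0.0869
  d_cm [-44.69  38.16   3.38] rot [ 0.12  0.67 88.98]
[-0.89431307 -0.18050873  0.21541663  1.98339576  0.03903795  1.34547102
  0.56313513]
```

Request:
{"op": "move_arm", "data": {
  "targets": [
    {"grip": 8.7, "translation": [-3.1, 2.6, 0], "rot": [0, 0, 0]},
    {"grip": 8.7, "translation": [-3.1, 2.6, 0], "rot": [0, 0, 0]},
    {"grip": 8.7, "translation": [-3.1, 2.6, 0], "rot": [0, 0, 0]},
    {"grip": 8.7, "translation": [-3.1, 2.6, 0], "rot": [0, 0, 0]},
    {"grip": 8.7, "translation": [-3.1, 2.6, 0], "rot": [0, 0, 0]},
    {"grip": 8.7, "translation": [-3.1, 2.6, 0], "rot": [0, 0, 0]},
    {"grip": 8.7, "translation": [-3.1, 2.6, 0], "rot": [0, 0, 0]},
    {"grip": 8.7, "translation": [-3.1, 2.6, 0], "rot": [0, 0, 0]},
    {"grip": 8.7, "translation": [-3.1, 2.6, 0], "rot": [0, 0, 0]},
    {"grip": 8.7, "translation": [-3.1, 2.6, 0], "rot": [0, 0, 0]}
  ]
}}

```text
time: 1.77
ee_pos: [0.4943, -0.1826, 0.2331]
ee_rot: [-2.542, -1.845, 0.009]
contact_force: [0.5, 1.8, -0.6]
grip_width: 0.0869
```

Request:
{"op": "move_arm", "data": {
  "targets": [
    {"grip": 8.7, "translation": [0, 0, 0], "rot": [0, 0, 7]},
    {"grip": 8.7, "translation": [0, 0, 0], "rot": [0, 0, 7]},
    {"grip": 8.7, "translation": [0, 0, 0], "rot": [0, 0, 7]},
    {"grip": 8.7, "translation": [0, 0, 0], "rot": [0, 0, 7]},
    {"grip": 8.7, "translation": [0, 0, 0], "rot": [0, 0, 7]},
    {"grip": 8.7, "translation": [0, 0, 0], "rot": [0, 0, 7]},
    {"grip": 8.7, "translation": [0, 0, 0], "rot": [0, 0, 7]},
    {"grip": 8.7, "translation": [0, 0, 0], "rot": [0, 0, 7]},
    {"grip": 8.7, "translation": [0, 0, 0], "rot": [0, 0, 7]},
    {"grip": 8.7, "translation": [0, 0, 0], "rot": [0, 0, 7]}
  ]
}}

```text
time: 2.6
ee_pos: [0.4919, -0.1944, 0.2291]
ee_rot: [3.13, 0.023, -0.022]
contact_force: [0.9, 0.3, -0.4]
grip_width: 0.0872
```

```bash
python3 - <<'E'
from h import *
goto([.569,-.337,.2],down(np.radians(-17.1)));print(r.state()['joint_positions'])
E
```

```text
t 2.6 pos [ 0.4919 -0.1944  0.2291] F [ 0.9  0.3 -0.4] w 0.0872
  d_cm [ 7.54 14.33  2.97] rot [ 0.77  0.7  17.95]
[-0.60744612  0.16208754  0.99446969  1.73843494 -0.12354927  1.32476505
  0.42711834]
```

Request:
{"op": "move_arm", "data": {
  "targets": [
    {"grip": 8.7, "translation": [0, 0, 0], "rot": [0.2, 0.2, 6]},
    {"grip": 8.7, "translation": [0, 0, 0], "rot": [0.2, 0.2, 6]},
    {"grip": 8.7, "translation": [0, 0, 0], "rot": [0.3, 0.3, 6]},
    {"grip": 8.7, "translation": [0.8, 3.2, 0], "rot": [0, 0, 0]},
    {"grip": 8.7, "translation": [0.8, 3.2, 0], "rot": [0, 0, 0]},
    {"grip": 8.7, "translation": [0.8, 3.2, 0], "rot": [0, 0, 0]},
    {"grip": 8.7, "translation": [0.8, 3.2, 0], "rot": [0, 0, 0]}
  ]
}}

```text
time: 3.18
ee_pos: [0.4851, -0.3187, 0.2265]
ee_rot: [-3.098, 0.487, 0.003]
contact_force: [0.7, 1.1, 0.9]
grip_width: 0.0869
```

```bash
python3 - <<'E'
from h import *
goto([.569,-.337,.2],down(np.radians(-17.1)));print(r.state()['joint_positions'])
E
```

```text
t 3.18 pos [ 0.4851 -0.3187  0.2265] F [0.7 1.1 0.9] w 0.0869
  d_cm [ 8.56 -0.82  2.63] rot [-0.28  0.15 -0.77]
[-0.31733086  0.35567801  1.04034522  1.6169685  -0.3162088   1.35427134
  0.45408653]
```

Request:
{"op": "move_arm", "data": {
  "targets": [
    {"grip": 8.7, "translation": [2.9, -0.3, 0], "rot": [0, 0, -0.8]},
    {"grip": 8.7, "translation": [2.9, -0.3, 0.5], "rot": [0, 0, 0]},
    {"grip": 8.7, "translation": [2.7, -0.2, 1.0], "rot": [0, 0, 0]},
    {"grip": 8.7, "translation": [0, 0, 3], "rot": [0, 0, 0]},
    {"grip": 8.7, "translation": [0, 0, 3], "rot": [0, 0, 0]}
  ]
}}

```text
time: 3.6
ee_pos: [0.5696, -0.3498, 0.1526]
ee_rot: [-3.104, 0.483, -0.007]
contact_force: [0.6, -1.2, -0.3]
grip_width: 0.0869
```

```bash
python3 - <<'E'
from h import *
goto([.569,-.337,.006],down(np.radians(-17.1)));print(r.state()['joint_positions'])
E
```

```text
t 3.6 pos [ 0.5696 -0.3498  0.1526] F [ 0.6 -1.2 -0.3] w 0.0869
  d_cm [-0.51 -1.18 14.66] rot [-0.07 -0.26 -0.59]
[-0.13602627  0.6184269   0.91815795  1.46650326 -0.50143417  1.29896913
  0.51678868]
```

Request:
{"op": "move_arm", "data": {
  "targets": [
    {"grip": 8.7, "translation": [-0.3, -0.7, 2.5], "rot": [0, 0, -0.6]},
    {"grip": 8.7, "translation": [-0.2, -0.5, 2.5], "rot": [0, 0, 0]},
    {"grip": 8.7, "translation": [0, 0, 2.5], "rot": [0, 0, 0]},
    {"grip": 8.7, "translation": [0, 0, 1.5], "rot": [0, 0, 0]},
    {"grip": 8.7, "translation": [0, 0, 0], "rot": [0, 0, 0]}
  ]
}}

```text
time: 4.02
ee_pos: [0.5655, -0.3337, 0.0495]
ee_rot: [-3.104, 0.465, 0.011]
contact_force: [-0.2, 0.1, -0.4]
grip_width: 0.0871
```

```bash
python3 - <<'E'
from h import *
goto([.569,-.337,.006],down(np.radians(-17.1)))
for n in ('scene','top'):
    d=cam(n); save(d,n+'1.png',(160,160,320,290) if n=='scene' else (360,120,500,270),4)
E
```

```text
t 4.02 pos [ 0.5655 -0.3337  0.0495] F [-0.2  0.1 -0.4] w 0.0871
  d_cm [0.46 0.22 4.34] rot [-0.1   0.4   0.07]
```

View pics/scene1.png

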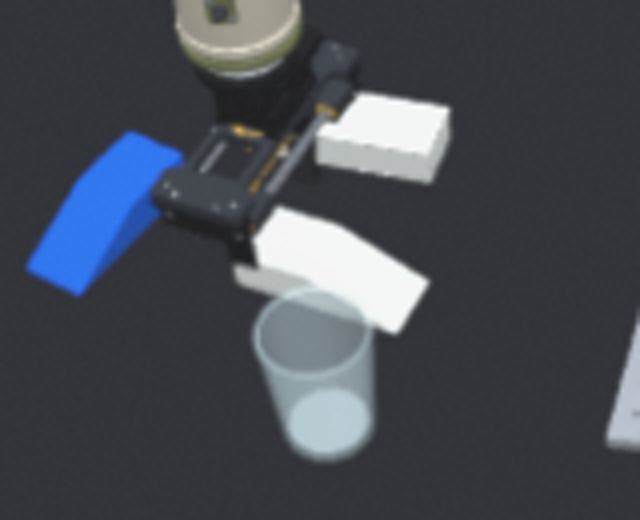

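View pics/top1.png

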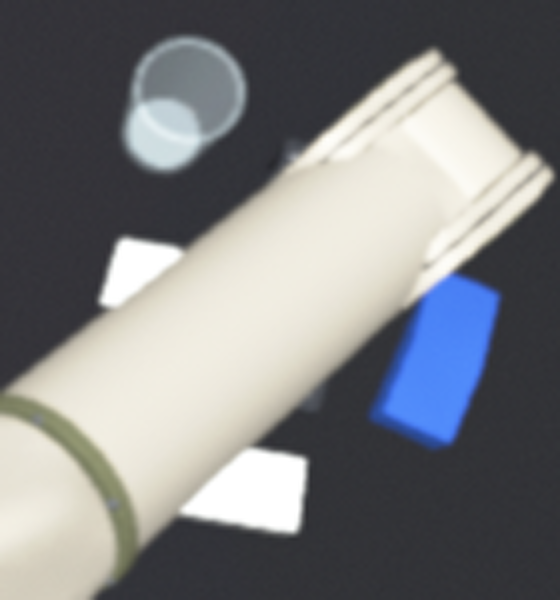

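The scene picture shows the fingers straddling the chock's heel at (250,230), with its thin edge free at (415,305). The beaker at (310,370) is clear. I'll go down and grip.

Request:
{"op": "move_arm", "data": {
  "targets": [
    {"grip": 8.7, "translation": [0.5, 0.2, 2], "rot": [0, 0, 0]},
    {"grip": 8.7, "translation": [0, 0, 1.5], "rot": [0, 0, 0]},
    {"grip": 8.7, "translation": [0, 0, 0.7], "rot": [0, 0, 0]},
    {"grip": 8.7, "translation": [0, 0, 0], "rot": [0, 0, 0]}
  ]
}}

```text
time: 4.45
ee_pos: [0.5737, -0.3406, 0.0148]
ee_rot: [3.106, -0.465, 0.006]
contact_force: [-0.3, 0.4, 0.1]
grip_width: 0.0866
```

```bash
python3 - <<'E'
from h import *
goto([.569,-.337,.006],down(np.radians(-17.1)))
E
```

```text
t 4.45 pos [ 0.5737 -0.3406  0.0148] F [-0.3  0.4  0.1] w 0.0866
  d_cm [-0.56 -0.2   0.88] rot [ 0.03 -0.24  0.06]
```

Request:
{"op": "move_arm", "data": {
  "targets": [
    {"grip": 8.7, "translation": [-0.4, -0.1, 0.7], "rot": [0, 0, 0]},
    {"grip": 8.7, "translation": [0, 0, 0.2], "rot": [0, 0, 0]},
    {"grip": 8.7, "translation": [0, 0, 0], "rot": [0, 0, 0]},
    {"grip": 5, "translation": [0, 0, 0], "rot": [0, 0, 0]},
    {"grip": 5, "translation": [0, 0, 0], "rot": [0, 0, 0]},
    {"grip": 5, "translation": [0, 0, 0], "rot": [0, 0, 0]},
    {"grip": 5, "translation": [0, 0, 0], "rot": [0, 0, 0]},
    {"grip": 5, "translation": [0, 0, 0], "rot": [0, 0, 0]}
  ],
  "force": 30
}}

```text
time: 5.12
ee_pos: [0.5712, -0.3392, 0.0092]
ee_rot: [3.105, -0.465, 0.013]
contact_force: [0.1, 0.4, -0.7]
grip_width: 0.0616
```

```bash
python3 - <<'E'
from h import *
goto([.569,-.337,.006],down(np.radians(-17.1)))
E
```

```text
t 5.12 pos [ 0.5712 -0.3392  0.0092] F [ 0.1  0.4 -0.7] w 0.0616
  d_cm [-0.27 -0.15  0.31] rot [ 0.05 -0.5   0.05]
```

Still closing (62 mm). I'll keep closing.

Request:
{"op": "move_arm", "data": {
  "targets": [
    {"grip": 5, "translation": [0, 0, 0.1], "rot": [0, 0, 0]},
    {"grip": 5, "translation": [0, 0, 0], "rot": [0, 0, 0]},
    {"grip": 5, "translation": [0, 0, 0], "rot": [0, 0, 0]},
    {"grip": 5, "translation": [0, 0, 0], "rot": [0, 0, 0]},
    {"grip": 5, "translation": [0, 0, 0], "rot": [0, 0, 0]}
  ]
}}

```text
time: 5.53
ee_pos: [0.5712, -0.3394, 0.0087]
ee_rot: [3.105, -0.465, 0.014]
contact_force: [-0.1, 0.7, 1.1]
grip_width: 0.0558
```

```bash
python3 - <<'E'
from h import *
goto([.569,-.337,.006],down(np.radians(-17.1)))
E
```

```text
t 5.53 pos [ 0.5712 -0.3394  0.0087] F [-0.1  0.7  1.1] w 0.0558
  d_cm [-0.29 -0.17  0.26] rot [ 0.05 -0.51  0.05]
```

Request:
{"op": "move_arm", "data": {
  "targets": [
    {"grip": 5, "translation": [0, 0, -2], "rot": [0, 0, 0]},
    {"grip": 5, "translation": [0, 0, -3], "rot": [0, 0, 0]},
    {"grip": 5, "translation": [0, 0, -3], "rot": [0, 0, 0]},
    {"grip": 5, "translation": [0, 0, -3], "rot": [0, 0, 0]},
    {"grip": 5, "translation": [0, 0, 0], "rot": [0, 0, 0]}
  ]
}}

```text
time: 5.95
ee_pos: [0.5681, -0.3378, 0.1189]
ee_rot: [3.106, -0.466, 0.002]
contact_force: [0.4, -0.2, -2.2]
grip_width: 0.0555
```

```bash
cat > g.py <<'E'
import sys
from h import *
x,y,h=[float(a) for a in sys.argv[1:4]]
goto(tow([x,y,h]),onboard(np.radians(float(sys.argv[4]) if len(sys.argv)>4 else 0)))
print(' tcp board',tob(r.state()['ee_pos']).round(4),'q',r.state()['joint_positions'].round(2),'F board',(r.state()['contact_force']@RB).round(1))
E
python3 g.py .025 -.1305 .10
```

```text
t 5.95 pos [ 0.5681 -0.3378  0.1189] F [ 0.4 -0.2 -2.2] w 0.0555
  d_cm [ -4.91 -32.02   0.28] rot [ 6.04 -0.59 -9.87]
 tcp board [ 0.0184 -0.4523  0.137 ] q [-0.15  0.63  0.9   1.52 -0.51  1.24  0.53] F board [ 0.4 -0.4 -2.2]
```

Request:
{"op": "move_arm", "data": {
  "targets": [
    {"grip": 5, "translation": [0, 0, 0], "rot": [3, -0.3, -5]},
    {"grip": 5, "translation": [0, 0, 0], "rot": [3, -0.3, -5]},
    {"grip": 5, "translation": [0, -3, 0], "rot": [0, 0, 0]},
    {"grip": 5, "translation": [0, -3, 0], "rot": [0, 0, 0]},
    {"grip": 5, "translation": [0, -3, 0], "rot": [0, 0, 0]},
    {"grip": 5, "translation": [0, -3, 0], "rot": [0, 0, 0]}
  ]
}}

```text
time: 6.45
ee_pos: [0.5771, -0.2288, 0.1306]
ee_rot: [-3.033, 0.202, -0.011]
contact_force: [0.3, 0.7, -1.7]
grip_width: 0.0555
```

```bash
python3 g.py .025 -.1305 .10
```

```text
t 6.45 pos [ 0.5771 -0.2288  0.1306] F [ 0.3  0.7 -1.7] w 0.0555
  d_cm [  0.98 -21.21   3.67] rot [ 0.14 -0.05 -0.41]
 tcp board [ 0.0137 -0.3424  0.1372] q [-0.26  0.52  0.84  1.6  -0.5   1.26  0.56] F board [ 0.2  0.5 -1.7]
```

Request:
{"op": "move_arm", "data": {
  "targets": [
    {"grip": 5, "translation": [0.3, -3.5, 0.4], "rot": [0, 0, 0]},
    {"grip": 5, "translation": [0.3, -3.5, 0.4], "rot": [0, 0, 0]},
    {"grip": 5, "translation": [0.2, -3.5, 0.4], "rot": [0, 0, 0]},
    {"grip": 5, "translation": [0.2, -3.5, 0.4], "rot": [0, 0, 0]},
    {"grip": 5, "translation": [0, -3, 0.4], "rot": [0, 0, 0]},
    {"grip": 5, "translation": [0, -2, 0], "rot": [0, 0, 0]},
    {"grip": 5, "translation": [0, 0, 0], "rot": [0, 0, 0]}
  ]
}}

```text
time: 7.03
ee_pos: [0.6122, -0.024, 0.1265]
ee_rot: [-3.031, 0.193, -0.006]
contact_force: [-0.5, 0.2, -2.1]
grip_width: 0.0561
```

```bash
python3 g.py .025 -.1305 .04
```

```text
t 7.03 pos [ 0.6122 -0.024   0.1265] F [-0.5  0.2 -2.1] w 0.0561
  d_cm [ 0.23 -0.59  7.13] rot [-0.01  0.15 -0.11]
 tcp board [ 0.0229 -0.1364  0.1113] q [-0.6   0.47  0.82  1.65 -0.48  1.2   0.22] F board [-0.5 -0.  -2.1]
```

Request:
{"op": "move_arm", "data": {
  "targets": [
    {"grip": 5, "translation": [0.1, -0.4, 2], "rot": [0, 0, 0]},
    {"grip": 5, "translation": [0.1, 0, 2.5], "rot": [0, 0, 0]},
    {"grip": 5, "translation": [0, 0, 2], "rot": [0, 0, 0]},
    {"grip": 5, "translation": [0, 0, 0], "rot": [0, 0, 0]}
  ]
}}

```text
time: 7.37
ee_pos: [0.6159, -0.0103, 0.0594]
ee_rot: [-3.03, 0.185, -0.008]
contact_force: [-0.8, 0.1, -1.8]
grip_width: 0.0559
```

```bash
python3 g.py .025 -.1305 .0087; python3 - <<'E'
from h import *
d=cam('scene'); save(d,'scene2.png',(280,130,460,300),4)
E
```

```text
t 7.37 pos [ 0.6159 -0.0103  0.0594] F [-0.8  0.1 -1.8] w 0.0559
  d_cm [0.02 0.11 3.45] rot [-0.05  0.09  0.2 ]
 tcp board [ 0.0248 -0.1295  0.0432] q [-0.58  0.55  0.76  1.7  -0.55  1.09  0.26] F board [-0.8 -0.1 -1.8]
```

View pics/scene2.png

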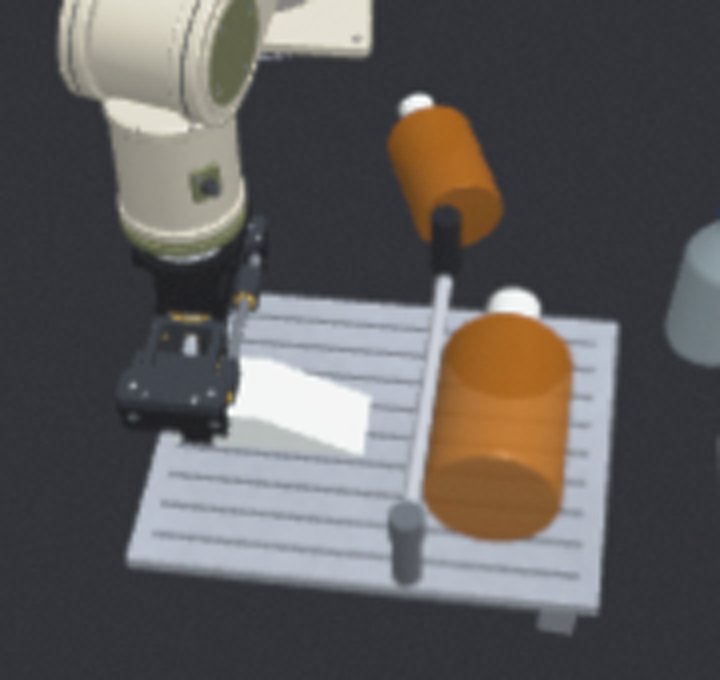

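The picture shows the chock held level with the board, thin edge at (365,425) pointing at the bottle's middle at (498,430), with the gate bar still closed. Lowering it.

Request:
{"op": "move_arm", "data": {
  "targets": [
    {"grip": 5, "translation": [0, 0.1, 1.4], "rot": [0, 0, 0]},
    {"grip": 5, "translation": [0, 0, 1.0], "rot": [0, 0, 0]},
    {"grip": 5, "translation": [0, 0, 0.5], "rot": [0, 0, 0]},
    {"grip": 5, "translation": [0, 0, 0], "rot": [0, 0, 0]}
  ]
}}

```text
time: 7.75
ee_pos: [0.6183, -0.0112, 0.0324]
ee_rot: [-3.031, 0.19, -0.015]
contact_force: [-0.1, -0.7, -2.0]
grip_width: 0.0557
```

```bash
python3 g.py .025 -.1305 .0087
```

```text
t 7.75 pos [ 0.6183 -0.0112  0.0324] F [-0.1 -0.7 -2. ] w 0.0557
  d_cm [-0.23 -0.24  0.77] rot [-0.02 -0.2   0.04]
 tcp board [ 0.0273 -0.1329  0.0164] q [-0.56  0.59  0.74  1.72 -0.58  1.04  0.28] F board [-0.1 -0.9 -2. ]
```

Request:
{"op": "move_arm", "data": {
  "targets": [
    {"grip": 5, "translation": [-0.2, -0.1, 0.4], "rot": [0, 0, 0]},
    {"grip": 5, "translation": [0, 0, 0.3], "rot": [0, 0, 0]},
    {"grip": 5, "translation": [0, 0, 0.1], "rot": [0, 0, 0]},
    {"grip": 5, "translation": [0, 0, 0], "rot": [0, 0, 0]}
  ]
}}

```text
time: 8.08
ee_pos: [0.6171, -0.0097, 0.025]
ee_rot: [-3.031, 0.191, -0.018]
contact_force: [-0.2, 0.1, -1.5]
grip_width: 0.0559
```

```bash
python3 g.py .025 -.1305 .0087
```

```text
t 8.08 pos [ 0.6171 -0.0097  0.025 ] F [-0.2  0.1 -1.5] w 0.0559
  d_cm [-0.09 -0.18  0.02] rot [-0.04 -0.31  0.  ]
 tcp board [ 0.0259 -0.1323  0.0089] q [-0.56  0.59  0.74  1.73 -0.58  1.02  0.28] F board [-0.2 -0.1 -1.5]
```

Just about at contact, so I'll ease down until the force shows it.

Request:
{"op": "move_arm", "data": {
  "targets": [
    {"grip": 5, "translation": [0, 0, 0.1], "rot": [0, 0, 0]},
    {"grip": 5, "translation": [0, 0, 0.1], "rot": [0, 0, 0]},
    {"grip": 5, "translation": [0, 0, 0.1], "rot": [0, 0, 0]}
  ]
}}

```text
time: 8.33
ee_pos: [0.6174, -0.0097, 0.0248]
ee_rot: [-3.029, 0.191, -0.019]
contact_force: [-4.2, -0.6, 5.8]
grip_width: 0.056
```

```bash
python3 g.py .025 -.1305 .0087
```

```text
t 8.33 pos [ 0.6174 -0.0097  0.0248] F [-4.2 -0.6  5.8] w 0.056
  d_cm [-0.12 -0.18 -0.01] rot [-0.14 -0.33 -0.01]
 tcp board [ 0.0262 -0.1323  0.0086] q [-0.56  0.59  0.74  1.73 -0.59  1.02  0.28] F board [-4.1 -0.5  5.9]
```

Request:
{"op": "move_arm", "data": {
  "targets": [
    {"grip": 5, "translation": [-0.1, -0.8, 0], "rot": [0, 0, 0]},
    {"grip": 5, "translation": [0, -0.8, 0], "rot": [0, 0, 0]},
    {"grip": 5, "translation": [0, -0.8, 0], "rot": [0, 0, 0]},
    {"grip": 5, "translation": [0, -0.8, 0], "rot": [0, 0, 0]},
    {"grip": 5, "translation": [0, -0.8, 0], "rot": [0, 0, 0]}
  ]
}}

```text
time: 8.75
ee_pos: [0.6224, 0.0321, 0.0304]
ee_rot: [-3.029, 0.194, -0.022]
contact_force: [0.2, -0.0, -1.8]
grip_width: 0.0559
```

```bash
python3 g.py .025 -.044 .0087
```

```text
t 8.75 pos [0.6224 0.0321 0.0304] F [ 0.2 -0.  -1.8] w 0.0559
  d_cm [-0.1  -4.58  0.12] rot [-0.15 -0.44 -0.11]
 tcp board [ 0.0259 -0.0898  0.0098] q [-0.63  0.59  0.73  1.72 -0.58  1.02  0.21] F board [ 0.2 -0.2 -1.8]
```

Request:
{"op": "move_arm", "data": {
  "targets": [
    {"grip": 5, "translation": [-0.1, -0.8, 0.1], "rot": [0, 0, 0]},
    {"grip": 5, "translation": [0, -0.8, 0], "rot": [0, 0, 0]},
    {"grip": 5, "translation": [0, -0.7, 0], "rot": [0, 0, 0]},
    {"grip": 5, "translation": [0, -0.5, 0], "rot": [0, 0, 0]},
    {"grip": 5, "translation": [0, 0, 0], "rot": [0, 0, 0]}
  ]
}}

```text
time: 9.17
ee_pos: [0.6258, 0.0668, 0.0329]
ee_rot: [-3.028, 0.187, -0.023]
contact_force: [-0.2, 0.4, 0.1]
grip_width: 0.0558
```

```bash
python3 g.py .025 -.044 .0087;  python3 - <<'E'
from h import *
d=cam('scene'); save(d,'scene3.png',(300,170,440,290),5)
d=cam('top'); save(d,'top3.png',(200,110,360,250),5)
E
```

```text
t 9.17 pos [0.6258 0.0668 0.0329] F [-0.2  0.4  0.1] w 0.0558
  d_cm [ 0.01 -1.09  0.  ] rot [-0.19 -0.47  0.14]
 tcp board [ 0.025  -0.0549  0.0087] q [-0.67  0.59  0.73  1.7  -0.58  1.02  0.15] F board [-0.2  0.4  0. ]
```

View pics/scene3.png

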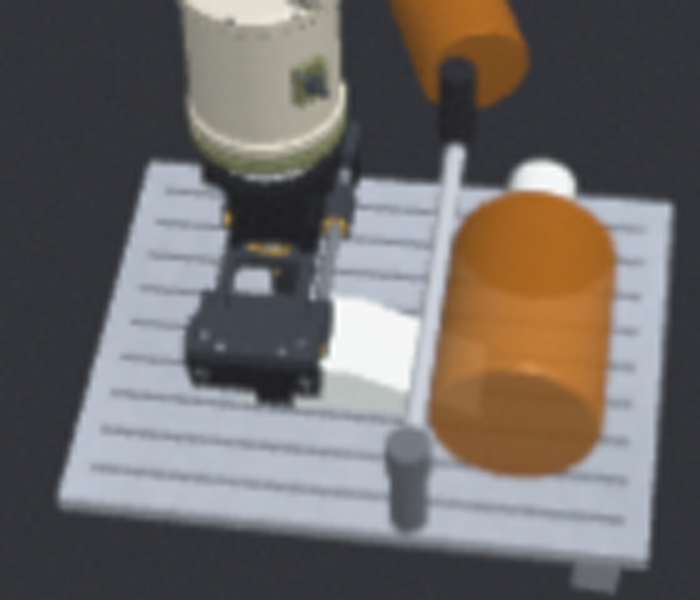

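View pics/top3.png

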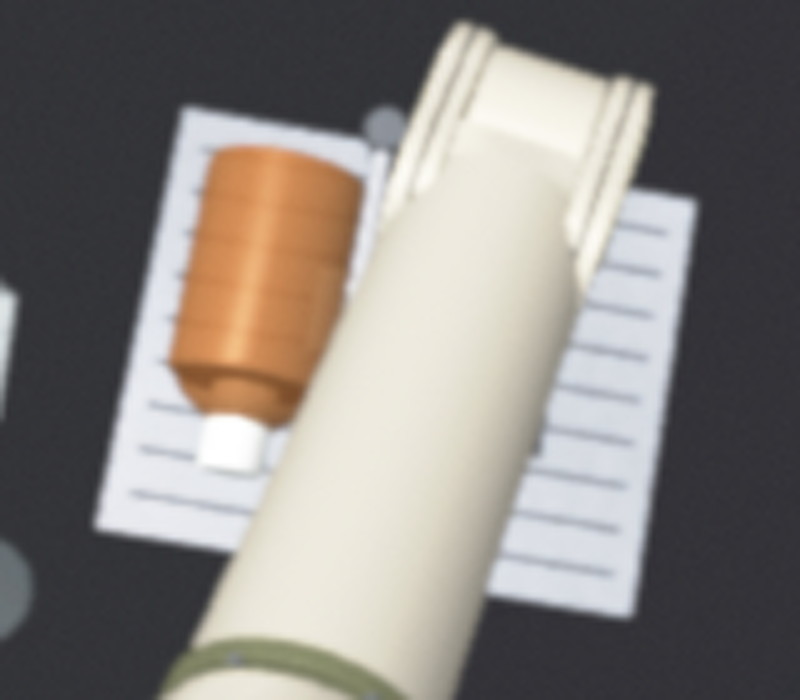

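The scene picture shows the chock's thin edge under the bar and seen through the glass at (483,375), opposite the body's middle, with the bottle unmoved. I'll creep up the rest, tracking bottle shift by image correlation.

```bash
cat > bm.py <<'E'
from h import *
import sys
def shift(a,b,box):
    f=lambda i:cv2.cvtColor(i[box[1]:box[3],box[0]:box[2]],cv2.COLOR_RGB2GRAY).astype(np.float32)
    a,b=f(a),f(b); W=np.eye(2,3,dtype=np.float32)
    try: cc,W=cv2.findTransformECC(a,b,W,cv2.MOTION_TRANSLATION,(3,200,1e-5),None,3)
    except Exception as e: return str(e)[:60]
    return W[:,2].round(2),round(cc,4)
s0=np.load('d_scene.npy',allow_pickle=True).item(); t0=np.load('d_top.npy',allow_pickle=True).item()
s=cam('scene'); t=cam('top')
# px per mm uphill near the bottle
for d in(s,t): a=proj(d,tow([[.025,.0895,.1],[.025,.0905,.1]])); print(d['n'],'px/mm uphill',(a[1]-a[0]).round(2))
# bottle right half (uphill side) + cap
print('scene bottle end',shift(s0['pixels'],s['pixels'],(395,215,432,268)),'cap',shift(s0['pixels'],s['pixels'],(396,198,424,214)))
print('top bottle uphill half',shift(t0['pixels'],t['pixels'],(228,132,256,208)))
if len(sys.argv)>1:
    save(s,sys.argv[1]+'s.png',(300,170,440,290),5); save(t,sys.argv[1]+'t.png',(200,110,360,250),5)
E
python3 bm.py
```

```text
scene px/mm uphill [0.35 0.03]
top px/mm uphill [-0.34 -0.06]
scene bottle end (array([0.01, 0.02], dtype=float32), 0.9996) cap (array([-0.01,  0.01], dtype=float32), 1.0)
top bottle uphill half (array([ 0.01, -0.  ], dtype=float32), 0.9998)
```

Request:
{"op": "move_arm", "data": {
  "targets": [
    {"grip": 5, "translation": [0, -0.3, 0], "rot": [0, 0, 0]},
    {"grip": 5, "translation": [0, -0.3, 0], "rot": [0, 0, 0]},
    {"grip": 5, "translation": [0, -0.2, 0], "rot": [0, 0, 0]},
    {"grip": 5, "translation": [0, 0, 0], "rot": [0, 0, 0]}
  ]
}}

```text
time: 9.7
ee_pos: [0.6263, 0.0712, 0.0334]
ee_rot: [-3.029, 0.195, -0.022]
contact_force: [-1.0, 1.2, -0.1]
grip_width: 0.056
```

```bash
python3 g.py .025 -.044 .0087; python3 bm.py p4
```

```text
t 9.7 pos [0.6263 0.0712 0.0334] F [-1.   1.2 -0.1] w 0.056
  d_cm [ 0.01 -0.65  0.01] rot [-0.1  -0.45 -0.15]
 tcp board [ 0.0249 -0.0505  0.0087] q [-0.68  0.59  0.73  1.7  -0.58  1.03  0.14] F board [-1.2  1.  -0.2]
scene px/mm uphill [0.35 0.03]
top px/mm uphill [-0.34 -0.06]
scene bottle end (array([-0.  ,  0.02], dtype=float32), 0.9981) cap (array([-0.01,  0.01], dtype=float32), 1.0)
top bottle uphill half (array([ 0.01, -0.  ], dtype=float32), 0.9995)
```

View pics/p4t.png

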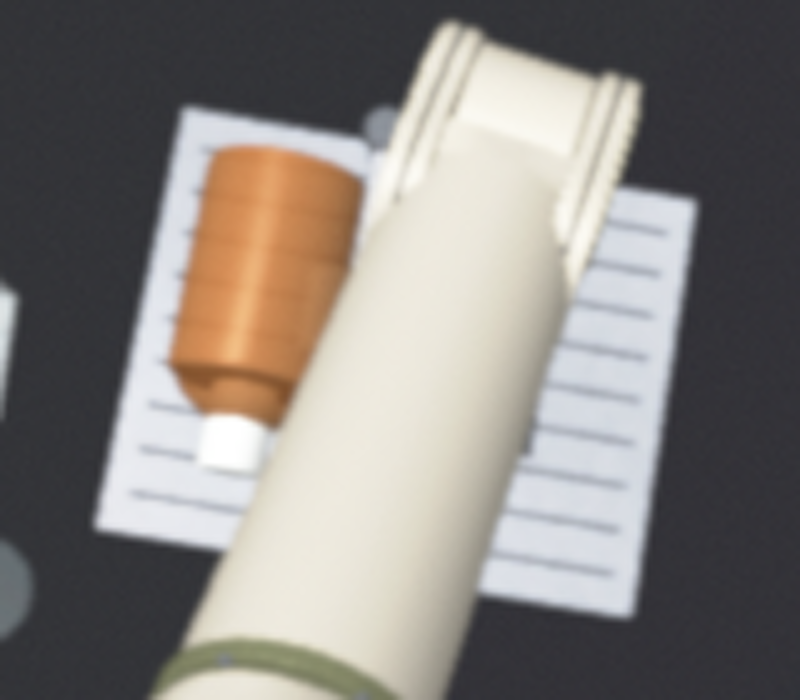

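The bottle hasn't moved (shift under 0.02 px, below 0.1 mm), so I'll keep creeping.

Request:
{"op": "move_arm", "data": {
  "targets": [
    {"grip": 5, "translation": [0, -0.3, 0], "rot": [0, 0, 0]},
    {"grip": 5, "translation": [0, -0.3, 0], "rot": [0, 0, 0]},
    {"grip": 5, "translation": [0, 0, 0], "rot": [0, 0, 0]}
  ]
}}

```text
time: 10.05
ee_pos: [0.627, 0.077, 0.034]
ee_rot: [-3.03, 0.196, -0.022]
contact_force: [0.7, 0.6, -1.2]
grip_width: 0.0559
```

```bash
python3 g.py .025 -.044 .0087; python3 bm.py
```

```text
t 10.05 pos [0.627 0.077 0.034] F [ 0.7  0.6 -1.2] w 0.0559
  d_cm [ 0.02 -0.05 -0.  ] rot [-0.09 -0.44 -0.19]
 tcp board [ 0.0248 -0.0445  0.0087] q [-0.69  0.6   0.73  1.7  -0.58  1.03  0.13] F board [ 0.6  0.6 -1.3]
scene px/mm uphill [0.35 0.03]
top px/mm uphill [-0.34 -0.06]
scene bottle end (array([0.02, 0.03], dtype=float32), 0.9971) cap (array([-0.  ,  0.01], dtype=float32), 1.0)
top bottle uphill half (array([ 0.01, -0.05], dtype=float32), 0.9972)
```

Request:
{"op": "move_arm", "data": {
  "targets": [
    {"grip": 5, "translation": [0, -0.2, 0], "rot": [0, 0, 0]},
    {"grip": 5, "translation": [0, -0.1, 0], "rot": [0, 0, 0]},
    {"grip": 5, "translation": [0, 0, 0], "rot": [0, 0, 0]}
  ]
}}

```text
time: 10.4
ee_pos: [0.6271, 0.0786, 0.0342]
ee_rot: [-3.031, 0.198, -0.021]
contact_force: [0.7, 0.8, -1.2]
grip_width: 0.0559
```

```bash
python3 g.py .025 -.044 .0087; python3 bm.py p6
```

```text
t 10.4 pos [0.6271 0.0786 0.0342] F [ 0.7  0.8 -1.2] w 0.0559
  d_cm [ 0.02  0.11 -0.  ] rot [-0.01 -0.44 -0.25]
 tcp board [ 0.0248 -0.0429  0.0087] q [-0.69  0.6   0.73  1.7  -0.58  1.03  0.12] F board [ 0.6  0.8 -1.3]
scene px/mm uphill [0.35 0.03]
top px/mm uphill [-0.34 -0.06]
scene bottle end (array([0.22, 0.03], dtype=float32), 0.9775) cap (array([0.11, 0.03], dtype=float32), 0.9991)
top bottle uphill half (array([-0.1 , -0.04], dtype=float32), 0.9901)
```

View pics/p6s.png

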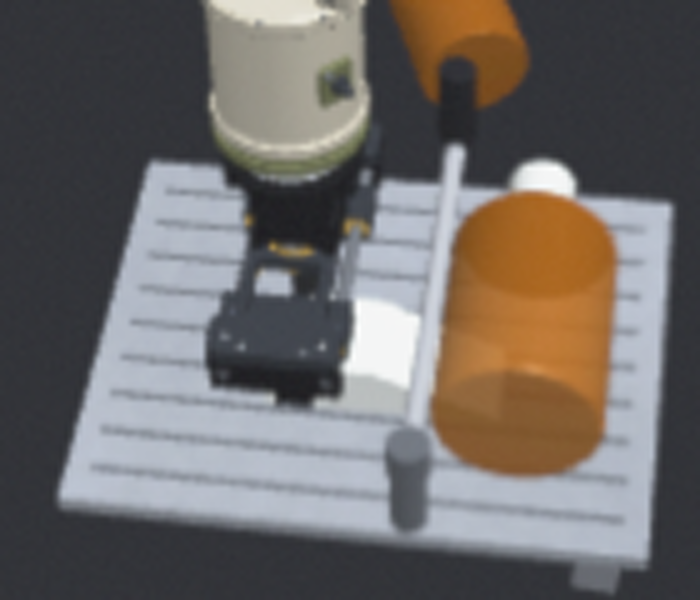

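The bottle has begun to shift (+0.11 px at the cap, about 0.3 mm), so the chock is snug. The estimated nose y of 0.0776 agrees with the expected ~0.0765. Releasing.

Request:
{"op": "move_arm", "data": {
  "targets": [
    {"grip": 8.0, "translation": [0, 0, 0], "rot": [0, 0, 0]},
    {"grip": 8.0, "translation": [0, 0, 0], "rot": [0, 0, 0]},
    {"grip": 8.0, "translation": [0, 0, 0], "rot": [0, 0, 0]},
    {"grip": 8.0, "translation": [0, 0, 0], "rot": [0, 0, 0]},
    {"grip": 8.0, "translation": [0, 0, 0], "rot": [0, 0, 0]},
    {"grip": 8.0, "translation": [0, 0, 0], "rot": [0, 0, 0]},
    {"grip": 8.0, "translation": [0, 0, 0], "rot": [0, 0, 0]},
    {"grip": 8.0, "translation": [0, 0, 0], "rot": [0, 0, 0]}
  ]
}}

```text
time: 11.17
ee_pos: [0.6277, 0.08, 0.0348]
ee_rot: [-3.029, 0.196, -0.023]
contact_force: [0.3, 0.1, -0.9]
grip_width: 0.0795
```

```bash
python3 g.py .025 -.044 .0087; python3 bm.py p7
```

```text
t 11.17 pos [0.6277 0.08   0.0348] F [ 0.3  0.1 -0.9] w 0.0795
  d_cm [-0.02  0.25  0.05] rot [-0.14 -0.49 -0.2 ]
 tcp board [ 0.0252 -0.0415  0.0092] q [-0.69  0.6   0.73  1.7  -0.58  1.03  0.13] F board [ 0.3  0.1 -0.9]
scene px/mm uphill [0.35 0.03]
top px/mm uphill [-0.34 -0.06]
scene bottle end (array([0.22, 0.03], dtype=float32), 0.9778) cap (array([0.12, 0.01], dtype=float32), 0.9992)
top bottle uphill half (array([-0.11, -0.06], dtype=float32), 0.9887)
```

Released, and the bottle is steady. Retracting square to the board and downhill a little.

Request:
{"op": "move_arm", "data": {
  "targets": [
    {"grip": 8.0, "translation": [0, 0, -2], "rot": [0, 0, 0]},
    {"grip": 8.0, "translation": [0, 0, -2.5], "rot": [0, 0, 0]},
    {"grip": 8.0, "translation": [0, 0.5, -3], "rot": [0, 0, 0]},
    {"grip": 8.0, "translation": [0, 1, -3], "rot": [0, 0, 0]},
    {"grip": 6, "translation": [0, 1, -3], "rot": [0, 0, 0]},
    {"grip": 3, "translation": [0, 1, -3], "rot": [0, 0, 0]},
    {"grip": 0, "translation": [0, 0, -1], "rot": [0, 0, 0]}
  ]
}}

```text
time: 11.85
ee_pos: [0.6164, 0.0258, 0.2081]
ee_rot: [-3.032, 0.195, -0.01]
contact_force: [-0.2, -0.8, -0.1]
grip_width: 0.0675
```

```bash
python3 g.py -.125 .055 .17; python3 bm.py p8
```

```text
t 11.85 pos [0.6164 0.0258 0.2081] F [-0.2 -0.8 -0.1] w 0.0675
  d_cm [-14.61 -13.28   1.71] rot [ 0.06 -0.02 -0.15]
 tcp board [ 0.0207 -0.0782  0.1873] q [-0.71  0.4   0.86  1.56 -0.42  1.33  0.08] F board [-0.1 -0.8 -0. ]
scene px/mm uphill [0.35 0.03]
top px/mm uphill [-0.34 -0.06]
scene bottle end (array([0.22, 0.02], dtype=float32), 0.9776) cap (array([0.11, 0.03], dtype=float32), 0.9992)
top bottle uphill half (array([-0.11, -0.02], dtype=float32), 0.9973)
```

View pics/p8s.png

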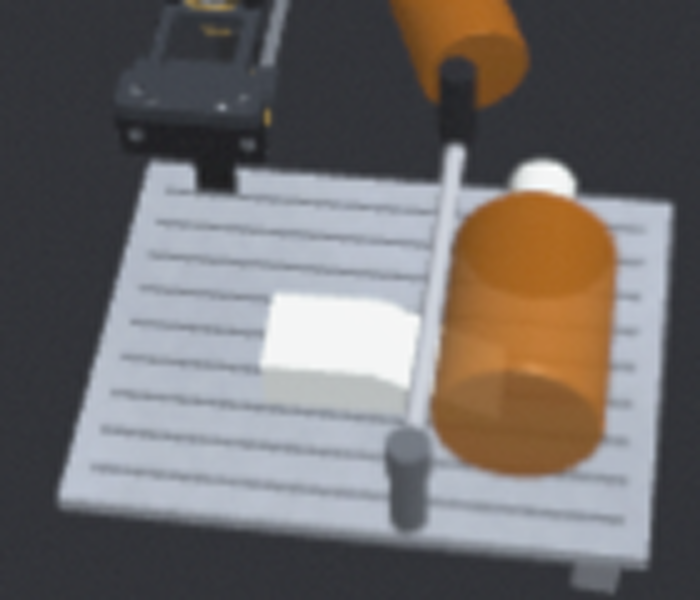

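View pics/p8t.png

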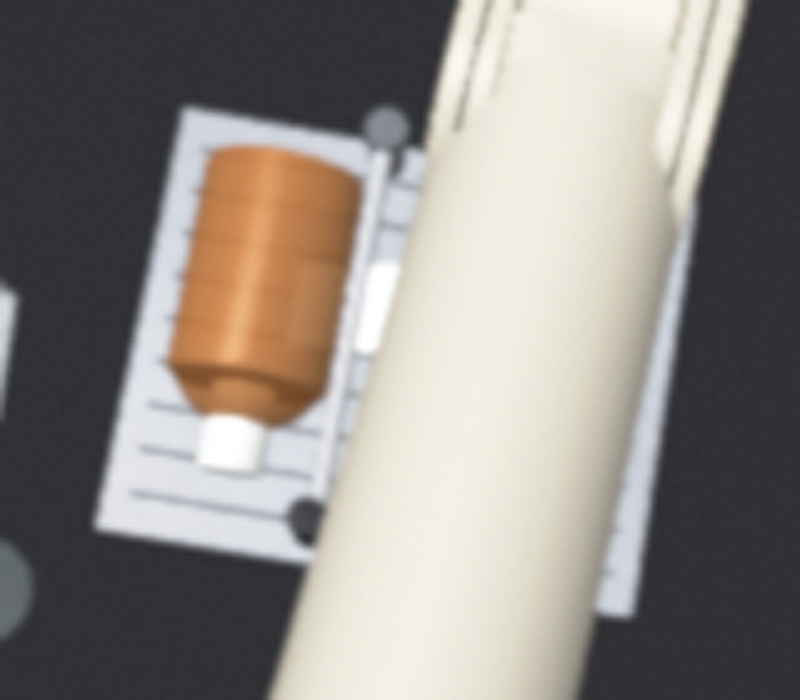

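Both views show the chock alone with its nose under the bottle's middle, the gate closed, and the fingers clear. Next I'll refine the knob position using its top face at 116 mm above the board, plus the hinge.

```bash
python3 - <<'E'
from h import *
s=np.load('d_scene.npy',allow_pickle=True).item(); t=np.load('d_top.npy',allow_pickle=True).item()
z=lambda c,crop,k:(np.array(c,float)+.5)/k-.5+np.array(crop)
for d,c,crop in((s,(458,68),(300,170)),(t,(307,516),(200,110))):
    print(d['n'],'knob',tob(plane(d,z(c,crop,5),en,tow([0,0,.116]))))
for d,c,crop in((s,(408,441),(300,170)),(t,(386,126),(200,110))):
  for h in(.058,.07,.087): print(d['n'],'hinge',h,tob(plane(d,z(c,crop,5),en,tow([0,0,h]))))
for p in([-.125,.033,.116],[-.125,.033,.058],[.13,.033,.06]):
    print(p,[((proj(d,tow(p))[0]-np.array(cr)+.5)*5-.5).round(0) for d,cr in((s,(300,170)),(t,(200,110)))])
E
```

```text
scene knob [[-0.12638735  0.03486813  0.116     ]]
top knob [[-0.12793866  0.03219348  0.116     ]]
scene hinge 0.058 [[0.11842822 0.03220523 0.058     ]]
scene hinge 0.07 [[0.12797071 0.03338898 0.07      ]]
scene hinge 0.087 [[0.14148925 0.03506596 0.087     ]]
top hinge 0.058 [[0.13166723 0.03315577 0.058     ]]
top hinge 0.07 [[0.12746231 0.03220138 0.07      ]]
top hinge 0.087 [[0.12150532 0.03084932 0.087     ]]
[-0.125, 0.033, 0.116] [array([455.,  69.]), array([307., 511.])]
[-0.125, 0.033, 0.058] [array([454., 138.]), array([312., 525.])]
[0.13, 0.033, 0.06] [array([407., 455.]), array([386., 127.])]
```

Request:
{"op": "move_arm", "data": {
  "targets": [
    {"grip": 0, "translation": [-2.4, -2.5, 0], "rot": [0, 0, 0]},
    {"grip": 0, "translation": [-2.4, -2.5, 0], "rot": [0, 0, 0]},
    {"grip": 0, "translation": [-2.4, -2.5, 0], "rot": [0, 0, 0]},
    {"grip": 0, "translation": [-2.4, -2.5, 0], "rot": [0, 0, 0]},
    {"grip": 0, "translation": [-2.4, -2.5, 0], "rot": [0, 0, 0]},
    {"grip": 0, "translation": [-2, -2, 0], "rot": [0, 0, 0]},
    {"grip": 0, "translation": [0, 0, 0], "rot": [0, 0, 0]},
    {"grip": 0, "translation": [0, 0, 0], "rot": [0, 0, 0]}
  ]
}}

```text
time: 12.62
ee_pos: [0.4848, 0.1992, 0.2104]
ee_rot: [-3.04, 0.185, 0.008]
contact_force: [1.0, -0.2, -1.2]
grip_width: 0.0067
```

```bash
python3 g.py -.127 .070 .13
```

```text
t 12.62 pos [0.4848 0.1992 0.2104] F [ 1.  -0.2 -1.2] w 0.0067
  d_cm [0.5  0.63 4.33] rot [0.52 0.64 0.22]
 tcp board [-0.1316  0.0767  0.1733] q [-1.17  0.09  0.81  1.81 -0.16  1.24 -0.44] F board [ 1.  -0.2 -1.2]
```

Request:
{"op": "move_arm", "data": {
  "targets": [
    {"grip": 0, "translation": [0.4, 0.5, 2], "rot": [0.5, 0.6, 0]},
    {"grip": 0, "translation": [0, 0, 2.2], "rot": [0, 0, 0]},
    {"grip": 0, "translation": [0, 0, 0], "rot": [0, 0, 0]}
  ]
}}

```text
time: 12.87
ee_pos: [0.4877, 0.1996, 0.1652]
ee_rot: [-3.032, 0.179, -0.008]
contact_force: [-1.2, 0.3, -1.3]
grip_width: 0.0003
```

```bash
python3 g.py -.127 .070 .09; python3 bm.py p9
```

```text
t 12.87 pos [0.4877 0.1996 0.1652] F [-1.2  0.3 -1.3] w 0.0003
  d_cm [0.17 0.27 3.83] rot [0.01 0.08 0.43]
 tcp board [-0.1287  0.0727  0.1283] q [-1.15  0.14  0.81  1.87 -0.21  1.13 -0.38] F board [-1.3 -0.  -1.3]
scene px/mm uphill [0.35 0.03]
top px/mm uphill [-0.34 -0.06]
scene bottle end (array([0.24, 0.03], dtype=float32), 0.9775) cap (array([0.11, 0.03], dtype=float32), 0.9991)
top bottle uphill half (array([ 0.09, -1.01], dtype=float32), 0.6251)
```

View pics/p9s.png

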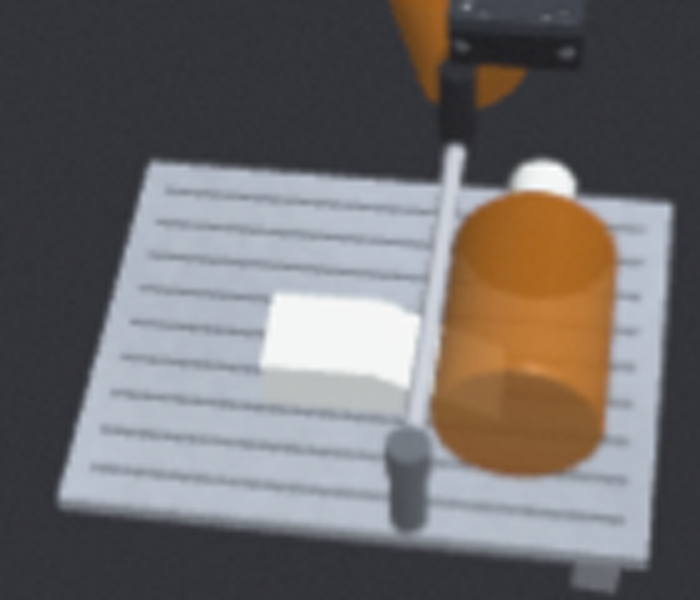

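The picture shows the gripper at (515,35), just uphill of the knob at (458,90). The closed fingers are hidden behind its body. The top-view correlation is meaningless here because the arm covers that patch. Going down beside the knob.

Request:
{"op": "move_arm", "data": {
  "targets": [
    {"grip": 0, "translation": [0.1, 0.1, 2], "rot": [0, 0, 0]},
    {"grip": 0, "translation": [0, 0, 1.7], "rot": [0, 0, 0]},
    {"grip": 0, "translation": [0, 0, 0], "rot": [0, 0, 0]}
  ]
}}

```text
time: 13.22
ee_pos: [0.4939, 0.2012, 0.1341]
ee_rot: [-3.028, 0.185, -0.019]
contact_force: [-1.7, 0.2, -0.4]
grip_width: 0.0001
```

```bash
python3 g.py -.127 .058 .09
```

```text
t 13.22 pos [0.4939 0.2012 0.1341] F [-1.7  0.2 -0.4] w 0.0001
  d_cm [-0.44  1.39  0.71] rot [-0.2  -0.31  0.22]
 tcp board [-0.1227  0.0719  0.0971] q [-1.13  0.19  0.8   1.9  -0.27  1.07 -0.34] F board [-1.7 -0.1 -0.4]
```

Request:
{"op": "move_arm", "data": {
  "targets": [
    {"grip": 0, "translation": [-0.3, 0.5, 0.4], "rot": [0, 0, 0]},
    {"grip": 0, "translation": [0, 0.5, 0.2], "rot": [0, 0, 0]},
    {"grip": 0, "translation": [0, 0.3, 0], "rot": [0, 0, 0]},
    {"grip": 0, "translation": [0, 0, 0], "rot": [0, 0, 0]}
  ]
}}

```text
time: 13.55
ee_pos: [0.4913, 0.1872, 0.1299]
ee_rot: [-3.027, 0.188, -0.023]
contact_force: [0.4, -0.0, -0.1]
grip_width: 0.0007
```

```bash
python3 g.py -.127 .056 .09; python3 bm.py p10
```

```text
t 13.55 pos [0.4913 0.1872 0.1299] F [ 0.4 -0.  -0.1] w 0.0007
  d_cm [-0.35  0.13  0.44] rot [-0.26 -0.49  0.11]
 tcp board [-0.1236  0.0572  0.0944] q [-1.12  0.18  0.81  1.92 -0.26  1.05 -0.33] F board [ 0.4 -0.  -0.1]
scene px/mm uphill [0.35 0.03]
top px/mm uphill [-0.34 -0.06]
scene bottle end (array([0.23, 0.01], dtype=float32), 0.9776) cap (array([0.12, 0.02], dtype=float32), 0.9992)
top bottle uphill half (array([-0.15, -0.04], dtype=float32), 0.6589)
```

View pics/p10s.png

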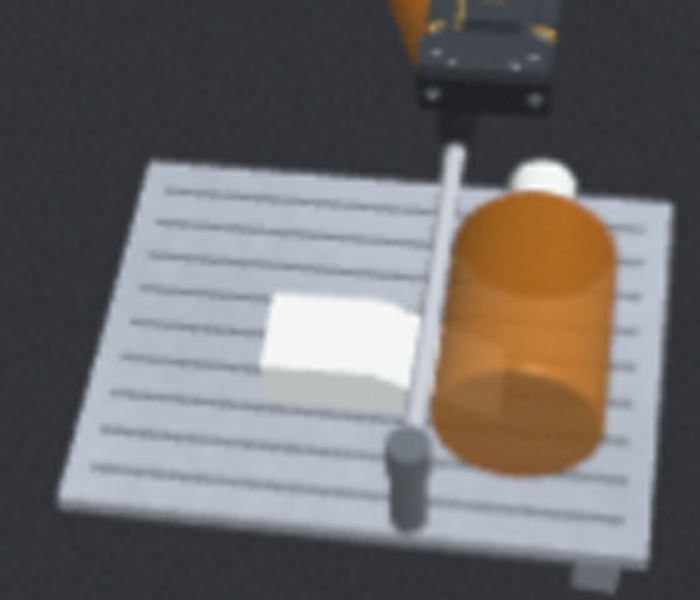

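The gate is still closed and the fingers are right behind the knob. The bottle and cap patches are unchanged. Starting the arc.

Request:
{"op": "move_arm", "data": {
  "targets": [
    {"grip": 0, "translation": [-0.2, 0.6, 0.2], "rot": [0, 0, -1]},
    {"grip": 0, "translation": [-0.2, 1.1, 0], "rot": [0, 0, -2.5]},
    {"grip": 0, "translation": [-0.1, 1.1, 0], "rot": [0, 0, -2.5]},
    {"grip": 0, "translation": [-0.1, 1.1, 0], "rot": [0, 0, -2.5]},
    {"grip": 0, "translation": [-0.1, 1.1, 0], "rot": [0, 0, -2.5]}
  ]
}}

```text
time: 14.07
ee_pos: [0.4823, 0.1409, 0.1236]
ee_rot: [-3.028, -0.129, -0.046]
contact_force: [0.8, 1.1, -0.1]
grip_width: 0.0004
```

```bash
cat > arc.py <<'E'
from h import *
st=r.state(); p=tob(st['ee_pos'])-np.array([.128,.033,0]); R=Ro.from_rotvec(st['ee_rot']).as_matrix()
x=R[:,0]@RB; a=np.arctan2(p[1],p[0]); a=np.degrees((a-np.pi+np.pi)%(2*np.pi)-np.pi)
print('t',round(st['time'],2),'tcp rel hinge',p.round(4),'rad',np.hypot(*p[:2]).round(4),'tcp angle from closed',round(np.degrees(np.arctan2(-p[1],-p[0])),2),'tool yaw',np.degrees(np.arctan2(x[1],x[0])).round(2),'z·n',(R[:,2]@en).round(4),'F',(st['contact_force']@RB).round(1),'q',st['joint_positions'].round(2))
E
python3 arc.py;python3 bm.py p11
```

```text
t 14.07 tcp rel hinge [-0.2547 -0.0232  0.0931] rad 0.2558 tcp angle from closed 5.21 tool yaw 12.09 z·n -0.9999 F [ 0.7  1.1 -0.3] q [-1.07  0.12  0.82  1.98 -0.22  1.03 -0.06]
scene px/mm uphill [0.35 0.03]
top px/mm uphill [-0.34 -0.06]
scene bottle end (array([0.24, 0.03], dtype=float32), 0.9775) cap (array([0.12, 0.02], dtype=float32), 0.9991)
top bottle uphill half (array([-0.56,  0.  ], dtype=float32), 0.7243)
```

View pics/p11s.png

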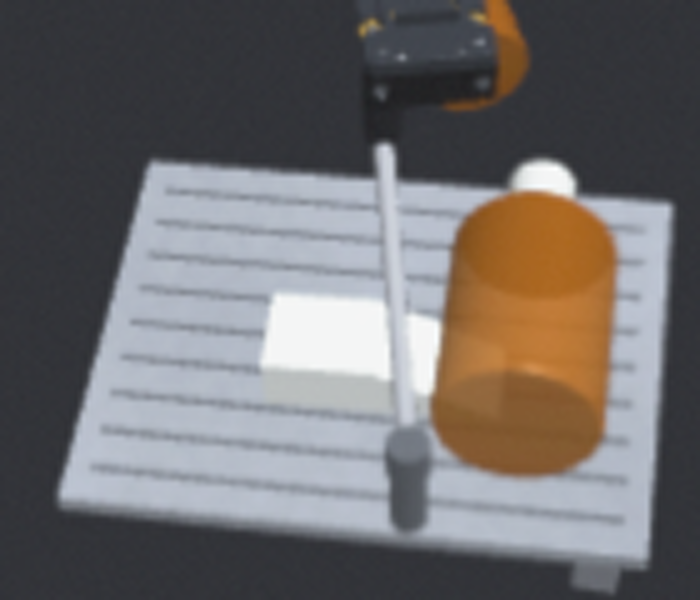

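The gate has left the bottle (bar now at (385,150) to (405,420)), and the chock holds the bottle without movement. Continuing the arc.

Request:
{"op": "move_arm", "data": {
  "targets": [
    {"grip": 0, "translation": [-0.1, 1.1, 0], "rot": [0, 0, -2.5]},
    {"grip": 0, "translation": [-0.1, 1.1, 0], "rot": [0, 0, -2.5]},
    {"grip": 0, "translation": [-0.1, 1.1, 0], "rot": [0, 0, -2.5]},
    {"grip": 0, "translation": [-0.1, 1.1, 0], "rot": [0, 0, -2.5]},
    {"grip": 0, "translation": [-0.1, 1.1, 0], "rot": [0, 0, -2.5]},
    {"grip": 0, "translation": [-0.1, 1.1, 0], "rot": [0, 0, -2.5]},
    {"grip": 0, "translation": [-0.1, 1.1, 0], "rot": [0, 0, -2.5]},
    {"grip": 0, "translation": [-0.1, 1.1, 0], "rot": [0, 0, -2.5]}
  ]
}}

```text
time: 14.83
ee_pos: [0.4936, 0.0585, 0.1145]
ee_rot: [-2.958, -0.665, -0.071]
contact_force: [-2.4, -0.2, 1.2]
grip_width: 0.0004
```

```bash
python3 arc.py;python3 bm.py p12
```

```text
t 14.83 tcp rel hinge [-0.2331 -0.104   0.0924] rad 0.2553 tcp angle from closed 24.04 tool yaw 32.57 z·n -0.9999 F [-2.4 -0.3  1.2] q [-0.91  0.15  0.84  1.99 -0.26  1.04  0.5 ]
scene px/mm uphill [0.35 0.03]
top px/mm uphill [-0.34 -0.06]
scene bottle end (array([ 0.22, -0.  ], dtype=float32), 0.9775) cap (array([0.12, 0.03], dtype=float32), 0.9991)
top bottle uphill half (array([-0.08, -0.01], dtype=float32), 0.9973)
```

View pics/p12s.png

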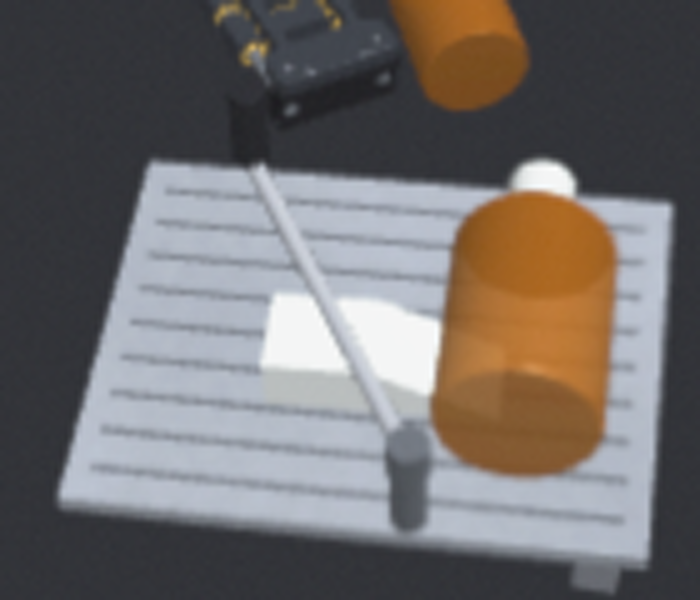

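The bar now lies at roughly 30° over the heel, and the bottle is still fixed in both views. Continuing.

Request:
{"op": "move_arm", "data": {
  "targets": [
    {"grip": 0, "translation": [-0.1, 1.1, 0], "rot": [0, 0, -2.5]},
    {"grip": 0, "translation": [-0.1, 1.1, 0], "rot": [0, 0, -2.5]},
    {"grip": 0, "translation": [-0.1, 1.1, 0], "rot": [0, 0, -2.5]},
    {"grip": 0, "translation": [-0.1, 1.1, 0], "rot": [0, 0, -2.5]},
    {"grip": 0, "translation": [-0.1, 1.1, 0], "rot": [0, 0, -2.5]},
    {"grip": 0, "translation": [-0.1, 1.1, 0], "rot": [0, 0, -2.5]},
    {"grip": 0, "translation": [-0.1, 1.1, 0], "rot": [0, 0, -2.5]},
    {"grip": 0, "translation": [-0.1, 1.1, 0], "rot": [0, 0, -2.5]},
    {"grip": 0, "translation": [-0.1, 1.1, 0], "rot": [0, 0, -2.5]},
    {"grip": 0, "translation": [-0.1, 1.1, 0], "rot": [0, 0, -2.5]}
  ]
}}

```text
time: 15.77
ee_pos: [0.5495, -0.0247, 0.1032]
ee_rot: [-2.748, -1.292, -0.095]
contact_force: [-0.8, 1.4, 0.8]
grip_width: 0.0005
```

```bash
python3 arc.py;python3 bm.py
```

```text
t 15.77 tcp rel hinge [-0.1673 -0.1804  0.0891] rad 0.246 tcp angle from closed 47.16 tool yaw 57.54 z·n -0.9999 F [-1.   1.4  0.6] q [-0.62  0.34  0.79  1.84 -0.4   1.1   1.21]
scene px/mm uphill [0.35 0.03]
top px/mm uphill [-0.34 -0.06]
scene bottle end (array([0.24, 0.02], dtype=float32), 0.9775) cap (array([0.11, 0.02], dtype=float32), 0.9991)
top bottle uphill half (array([-0.08, -0.01], dtype=float32), 0.9974)
```

Request:
{"op": "move_arm", "data": {
  "targets": [
    {"grip": 0, "translation": [-0.2, 1.0, 0], "rot": [0, 0, -1]},
    {"grip": 0, "translation": [-0.2, 1.0, 0], "rot": [0, 0, -1]},
    {"grip": 0, "translation": [-0.1, 1.0, 0], "rot": [0, 0, -1]},
    {"grip": 0, "translation": [0, 0.7, 0], "rot": [0, 0, 0]}
  ]
}}

```text
time: 16.2
ee_pos: [0.5749, -0.047, 0.1002]
ee_rot: [-2.719, -1.35, -0.097]
contact_force: [-1.5, 0.8, 0.5]
grip_width: 0.0005
```

```bash
python3 arc.py;python3 bm.py p13
```

```text
t 16.2 tcp rel hinge [-0.1393 -0.1995  0.0881] rad 0.2433 tcp angle from closed 55.08 tool yaw 59.99 z·n -0.9998 F [-1.6  0.7  0.4] q [-0.54  0.41  0.77  1.77 -0.45  1.12  1.31]
scene px/mm uphill [0.35 0.03]
top px/mm uphill [-0.34 -0.06]
scene bottle end (array([0.23, 0.03], dtype=float32), 0.9776) cap (array([0.11, 0.02], dtype=float32), 0.9992)
top bottle uphill half (array([-0.11, -0.01], dtype=float32), 0.9975)
```

View pics/p13s.png

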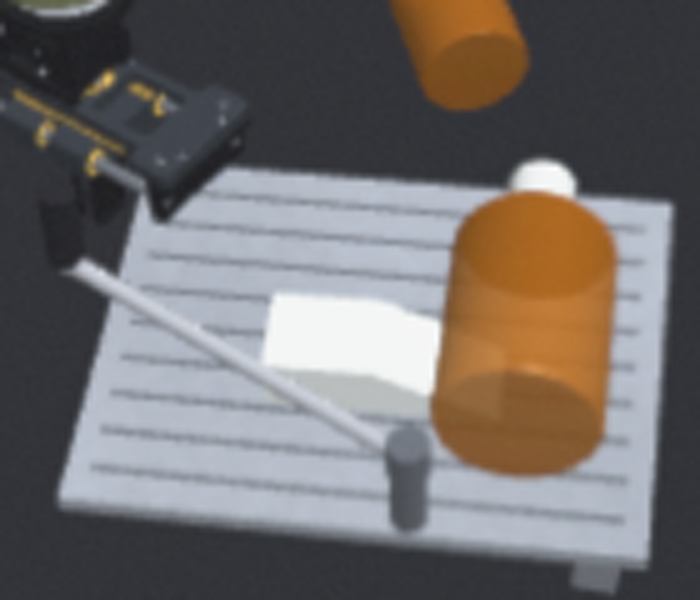

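View pics/p13t.png

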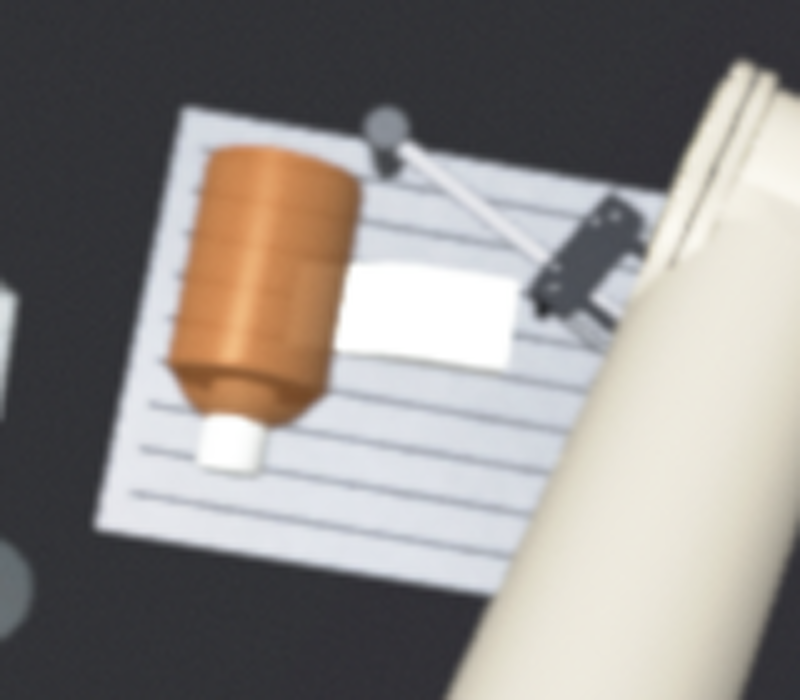

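The bar is near its stop: scene bar from (80,268) to (380,445). The bottle still hasn't moved. Measuring the gate angle.

```bash
python3 - <<'E'
from h import *
s=np.load('d_scene.npy',allow_pickle=True).item(); t=np.load('d_top.npy',allow_pickle=True).item()
z=lambda c,crop,k=5:(np.array(c,float)+.5)/k-.5+np.array(crop)
for d,cs,crop in((s,[(85,269),(375,442)],(300,170)),(t,[(540,252),(412,152)],(200,110))):
    a,b=[tob(plane(d,z(c,crop),en,tow([0,0,.055])))[0] for c in cs]; v=a-b
    print(d['n'],a,b,'angle',np.arctan2(-v[1],-v[0]))
E
```

```text
scene [ 0.00830773 -0.17594766  0.055     ] [0.1189575  0.01372913 0.055     ] angle 1.042702312387568
top [ 0.06914802 -0.07518623  0.055     ] [0.11889245 0.0144775  0.055     ] angle 1.0642839825806494
```

The gate is at 1.04–1.06 rad. A little more will take it to the stop.

Request:
{"op": "move_arm", "data": {
  "targets": [
    {"grip": 0, "translation": [0, 0.6, 0], "rot": [0, 0, 0]},
    {"grip": 0, "translation": [0, 0.5, 0], "rot": [0, 0, 0]},
    {"grip": 0, "translation": [0, 0, 0], "rot": [0, 0, 0]}
  ]
}}

```text
time: 16.55
ee_pos: [0.5838, -0.0521, 0.0994]
ee_rot: [-2.72, -1.346, -0.096]
contact_force: [-0.3, -1.0, -0.3]
grip_width: 0.0007
```

```bash
python3 arc.py;python3 bm.py
```

```text
t 16.55 tcp rel hinge [-0.1298 -0.2035  0.0877] rad 0.2414 tcp angle from closed 57.47 tool yaw 59.83 z·n -0.9998 F [-0.1 -1.  -0.2] q [-0.52  0.43  0.76  1.74 -0.46  1.13  1.32]
scene px/mm uphill [0.35 0.03]
top px/mm uphill [-0.34 -0.06]
scene bottle end (array([0.23, 0.02], dtype=float32), 0.9777) cap (array([0.09, 0.02], dtype=float32), 0.9987)
top bottle uphill half (array([-0.1 , -0.02], dtype=float32), 0.9975)
```

Request:
{"op": "move_arm", "data": {
  "targets": [
    {"grip": 0, "translation": [0, -0.8, 0], "rot": [0, 0, 0]},
    {"grip": 0, "translation": [0, -0.6, -1], "rot": [0, 0, 0]},
    {"grip": 0, "translation": [0, 0, -2.5], "rot": [0, 0, 0]},
    {"grip": 0, "translation": [0, 0, -3], "rot": [0, 0, 0]},
    {"grip": 0, "translation": [0, 0, -3], "rot": [0, 0, 0]},
    {"grip": 0, "translation": [0, 0, -2], "rot": [0, 0, 0]},
    {"grip": 0, "translation": [0, 0, 0], "rot": [0, 0, 0]},
    {"grip": 0, "translation": [0, 0, 0], "rot": [0, 0, 0]}
  ]
}}

```text
time: 17.32
ee_pos: [0.5665, -0.0556, 0.2229]
ee_rot: [-2.72, -1.344, -0.097]
contact_force: [0.0, -0.5, -0.7]
grip_width: 0.0005
```

```bash
python3 arc.py;python3 bm.py p14; python3 - <<'E'
from h import *
save(cam('top'),'full.png',s=1.25)
E
```

```text
t 17.32 tcp rel hinge [-0.1465 -0.1962  0.2111] rad 0.2449 tcp angle from closed 53.25 tool yaw 59.78 z·n -0.9998 F [ 0.1 -0.5 -0.6] q [-0.6   0.27  0.83  1.65 -0.33  1.34  1.22]
scene px/mm uphill [0.35 0.03]
top px/mm uphill [-0.34 -0.06]
scene bottle end (array([0.23, 0.02], dtype=float32), 0.9776) cap (array([0.09, 0.03], dtype=float32), 0.9987)
top bottle uphill half (array([-0.12, -0.02], dtype=float32), 0.9973)
```

View pics/p14s.png

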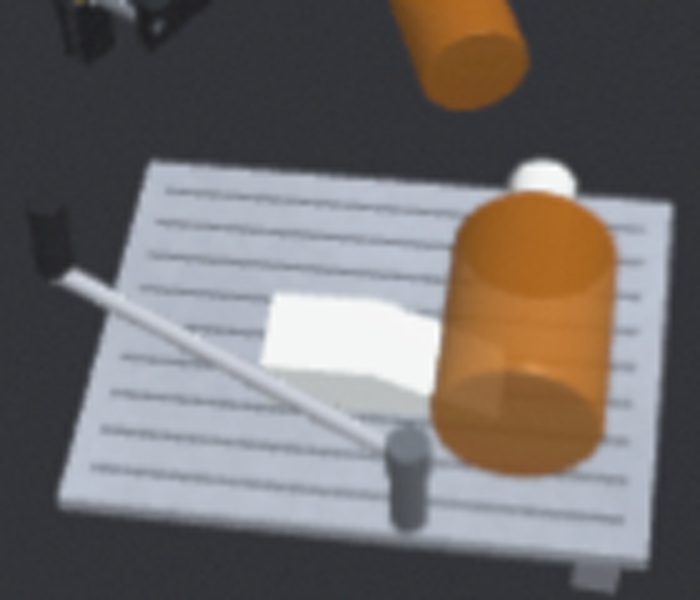

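View pics/full.png

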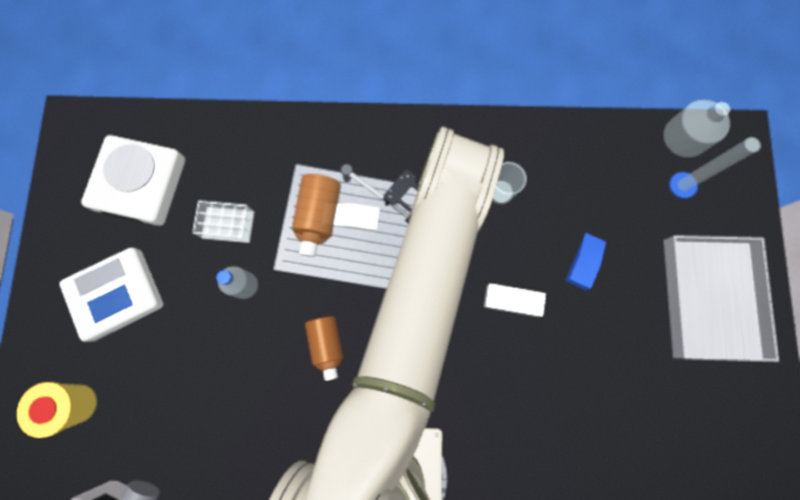

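The pictures show the gate open (knob at (48,240)), the robot clear, and the chock under the bottle's low side at (440,370). The block, beaker, flask and tip box are where they were. Handing in.

```bash
python3 - <<'E'
from h import *
print(order.finish_job(), r.state()['time'])
E
python3 bm.py
```

```text
the job is handed in; nothing more can be done
the job is handed in; nothing more can be done
the job is handed in; nothing more can be done
```

The job is done and handed in at about 17.5 s of the 58 s allowed; no verdict is reported.

**What I did:** I gripped the white chock by its heel and laid it on the board in line with the middle of the bottle. I slid it up, thin edge first, until the bottle just began to move, then let go. With the chock free, I swung the gate open by pushing the knob with closed fingers and lifted clear.

**Last checks:**
- **Bottle:** image tracking showed it about 0.3 mm uphill of where it started, and it did not move again when the gate opened.
- **Chock:** its thin edge was at about y = 0.077 m on the board, close to the expected snug position of about 0.0765 m.
- **Gate:** I measured 1.04–1.06 rad from the pictures, then pushed it slightly further. I judged it to be about 1.09 rad from the arm's position, but did not measure it again in the pictures.
- **Robot and bystanders:** the robot touched nothing, and the block, beaker, flask and tip box looked unmoved.

**Checks that failed or disagreed:**
- The scene-camera tracking of the bottle's end face read about twice the cap's shift (0.23 against 0.1 px), probably because the chock shows through the glass there.
- The top-view tracking was useless for the few pictures where the arm covered the bottle.
- The two cameras differed by 2–3 mm, so I mostly used averages of the two.
- A picture check after handing in was refused.

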